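Gauge the printed riser bars at both ends and tray them

ROBOT

A 7-joint arm with a two-finger parallel gripper is mounted at the origin on the work surface. World frame = base frame: x ahead of the robot, y to its left, z up, the work surface at z = 0. Lengths are in m, angles in rad, forces in N, time in s.
With the tool pointing down it reaches from about 0.425 to 0.95 m from the base axis. Payload 4.7 kg.
Tool frame: the origin (TCP) lies between the finger pads; the fingertips stand 19 mm ahead of it and the grasp point (between the pads) is the TCP; z points along the fingers, y is the line along which they close (so a half turn about z gives the same grasp; the last joint's range is limited). The gripper opens to 87 mm and grips with 3 to 60 N. Pads are 19 mm wide; open, the fingers measure 117 mm over their backs; the gripper's body (75 mm by 190 mm) begins 51 mm behind the grasp point.
Start: joints at [1.088, 0.469, -0.049, 1.532, 0.024, 1.141, -0.082], TCP at [0.296, -0.607, 0.242] pointing down, gripper open.
Joint ranges: [-2.59, 2.59], [-0.33, 1.99], [-1.39, 1.29], [0.1, 2.45], [-1.04, 4.18], [0.21, 1.99], [-2.66, 2.66]. Speed limits (rad/s): [2.57, 2.57, 3.14, 3.14, 3.14, 3.14, 3.14].

INTERFACE

Orientations are given as a unit quaternion [w, x, y, z].
In Python, from bench import monitor, cams, job gives the robot as it stands. The module is installed in compiled form; this text tells all that it offers.
- The arm moves only by the tool drive_tool, never from a script. Its argument "steps" is text: rows parted by semicolons, each of 7 numbers parted by spaces: the shift along the tool's x, y, z in m, then the turn, a rotation vector about the tool's x, y, z in rad, then the finger opening in m, from 0 to 0.087. In form: tx ty tz ax ay az fingers; .... A call has 1 to 10 rows; each row shifts and turns the commanded pose from where the row before left it, along the tool's axes as they then stand; what a row does not reach is not made up. A row lasts 1/12 s, in which the tool goes at most 41.7 mm and 7.16 degrees, less where a joint would pass 70% of its speed; a pose out of reach is approached as far as the arm can. A call is refused whole if a number of a shift passes 0.0417 or a number of a turn 0.125, either way. A call with a gripper value outside its range is refused whole. The fingers move at their own pace and stop on an object; "squeeze" is the grip in N (left out, the last holds). Time passes only in rows, so rows that do not move let the fingers close. It gives the time, the measured TCP pose, the force, the opening and the grip force at its end, in the units of the state.
- monitor.get_state(): the state, without advancing time (a new reading comes with each control period).
- cams.get_image(name): name is "scene" or "top" or "wrist"; returns (picture, depth): 420x560x3 uint8, red, green, blue; 420x560 float32, m along the optical axis (not along the pixel's ray), 0 where there is no reading.
- cams.calibration(name): a dict with "fx", "fy", "cx", "cy" (pixels), "R" (3x3) and "t" (3): a world point X has camera coordinates R X + t. Camera axes: x right, y down, z forward; pixel columns grow to the right and rows downward; lengths in m; the calibration is good to about 2 mm. A picture is of the moment at which its call begins: read the wrist's pose just before it. calibration takes no time and is no camera call; for the wrist camera it gives the pose at the moment of the call.
- job.close_job(): hands the job in; it is judged then, once.
The state is a dict: "time": time; "joint_pos": joint angles; "joint_velocities": joint speeds; "joint_torque": joint torques, N m; "position": TCP position; "tcp_rot": TCP orientation; "wrist_force": force on the tool from outside, world axes, zero at the start; "torque": the same for the moment, N m; "grip_width": finger opening in m; "finger_force": force on a finger pad.
Only numpy, scipy, OpenCV 4.12 (cv2) and the standard library are available. Lean on these libraries where they do the work, as an engineer would, in place of code of your own. Each camera call takes 0.05 s, during which the arm holds its last target. There are 200 camera calls.

TASK

First prove the height gauge: press its knob down until the foot rests on the aluminium setting block left on it, keep it there a moment, and move the block to the white foam tray. Then check each printed bar on the mat, in the order orange, blue, green (only one or two are there): lay it flat on the gauge, pushed into the corner of the bracket with its thin end under the foot, press the foot onto it for a moment without forcing it, turn the bar end for end, gauge its thick end likewise, and put it in the tray. Finish with setting block and bars lying flat on the tray's floor, steps upwards, and the foot up; leave the other things where they are.

Things in the scene. Friction and masses are not known exactly. Their poses are not given: they have to be found in the camera images.
- stand: fixed bench height gauge; origin on the table straight under its foot. Grey base plate 10 mm thick, 100 mm wide, from x = -190 to +100 mm. Column at x = 62 to 92 mm, 36 mm wide, 180 mm high; its blue arm and 24 mm sleeve hang 92 to 112 mm above the table over the origin. Bars slide in along +x from the -x side, under the foot
- spot (a point): point on top of the plate (10 mm above the table) straight under the foot; axes as the stand. A dark steel bent bracket, 18 mm high, has its inner corner at x = 18, y = 15 mm from it. Its end stop faces -x; the side fence faces -y and runs 60 mm back. A bar pushed home against both lies along x, its middle at x = -82, y = 0 mm
- disc: the gauge foot: a steel disc 20 mm across and 10 mm high on a 10 mm rod; origin: middle of its underside
- foot (a joint): slide of the gauge foot (steel disc, 20 mm across): height in m of its underside above the plate, so on a bar it reads the bar's thickness. A spring holds it up at 0.070, where it starts and returns when let go; pushing down takes 1 N at the top, up to 3 N near the bars. A red pointer moves with it along the column's scale
- knob_top (a point): centre of the top of the orange knob (28 mm across, 16 mm high) on the rod of the foot, 106 mm above the foot's underside: 186 mm above the table when up. Push it down from above with closed fingers, or pinch it. Once the foot rests on something the knob gives up to 10 mm more against its own spring (5 N at first, 10 N at the end); past that it is hard
- tray: white foam tray (upturned box lid), fixed, 265 mm (x) by 290 mm (y), 26 mm high, walls and floor 12 mm thick. Origin: middle of its underside, so the inner floor is at z = 12 mm. It and the mat may be on either side
- mat: green cutting mat, 250 (x) by 270 (y) mm, 2 mm thick, fixed; origin: middle of its underside. The bars start on it, side by side, roughly along its x, about 85 mm apart
- orange: orange 3D-printed riser bar, 200 mm long, 30 mm wide, 0.16 kg or so, a stepped profile: 26 mm thick over most of its length (the middle too), and 40 mm thick over the last 55 mm at its +x end. Origin: middle of the underside; +x runs along it to the thick end, z up. May be absent. Starts flat on the mat
- orange_thin (a point): point on the underside of the orange bar, 18 mm from its thin end; it lies on the spot when that end is fully in the bracket
- orange_thick (a point): the same, 18 mm from its thick end
- blue: blue 3D-printed riser bar, 200 mm long, 30 mm wide, 0.16 kg or so, a stepped profile: 30 mm thick over most of its length (the middle too), and 45 mm thick over the last 55 mm at its +x end. Origin: middle of the underside; +x runs along it to the thick end, z up. May be absent. Starts flat on the mat
- blue_thin (a point): point on the underside of the blue bar, 18 mm from its thin end; it lies on the spot when that end is fully in the bracket
- blue_thick (a point): the same, 18 mm from its thick end
- green: green 3D-printed riser bar, 200 mm long, 30 mm wide, 0.16 kg or so, a stepped profile: 34 mm thick over most of its length (the middle too), and 50 mm thick over the last 55 mm at its +x end. Origin: middle of the underside; +x runs along it to the thick end, z up. May be absent. Starts flat on the mat
- green_thin (a point): point on the underside of the green bar, 18 mm from its thin end; it lies on the spot when that end is fully in the bracket
- green_thick (a point): the same, 18 mm from its thick end
- setting: aluminium setting block with a black band, a plain bar 200 mm long, 30 mm wide, 38 mm thick all along, 0.35 kg. Origin: middle of the underside; x along it. Starts on the gauge plate, lengthwise, its one end under the foot, roughly in the bracket (up to 15 mm short of the stop)
- bottle: clear bottle, black cap, 84 mm across, 170 mm high; a bystander. Origin: middle of its underside
- amber: amber bottle, black cap, 72 mm across, 130 mm high; a bystander. Origin: middle of its underside
- jar: amber jar, orange cap, 60 mm across, 85 mm high; a bystander. Origin: middle of its underside
- tape: roll of blue tape lying flat, 96 mm across, 50 mm high; a bystander. Origin: middle of its underside
- dish: petri dish, 88 mm across, 15 mm high; a bystander. Origin: middle of its underside
- pocket_scale: black pocket scale, 110 by 70 by 18 mm; a bystander. Origin: middle of its underside
- beaker: glass beaker, 76 mm across, 95 mm high; a bystander. Origin: middle of its underside
Not all that is in view belongs to the job. Of the things shaped like the orange, the orange one is meant.

How it is judged:
By the outcome, as a careful person would: the job done as asked, in the order asked, and still so for the second after the job is handed in, with the robot touching nothing.
Of orange, blue, green only 1 to 2 are there at a start; the rules pass over those that are not, and their reading is None.
At some moment in a run one of orange, blue, green, setting may be knocked a few centimetres aside while the robot is not near it.
Once in a run the grip may slacken for a moment while it holds something.
It also fails if it takes over 210 s, if anything falls off the work surface, if the arm or the gripper's body presses on something with over 40 N, if the wrist force passes 120 N, or if a joint passes its speed limit or range.

## Working session

There is one attempt and no reset: what is moved stays moved. The work goes in short steps, Python scripts to look and compute and a tool call to move; the robot and the scene stay as the last step left them, time stands still between calls to the robot, and variables do not carry over. Pictures are saved under pics/ and viewed, at most 14 in all, crops included, and the job is handed in when it is done.

Besides the shell and the picture viewer there is one more tool, called after "Emit:" as a command line: name --argument value ..., lists and objects as JSON in quotes. drive_tool: Moves the arm, as the interface text tells. Its arguments: {"type":"object","properties":{"steps":{"type":"string"},"squeeze":{"type":"number"}},"required":["steps"]}

```bash
mkdir -p pics
cat > h.py <<'E'
import numpy as np, cv2
from bench import monitor, cams, job
def grab(n,save=None):
    c=cams.calibration(n); im,d=cams.get_image(n)
    if save: cv2.imwrite('pics/'+save,im[:,:,::-1])
    return im,d,c
def world(d,c):
    v,u=np.indices(d.shape)
    P=np.stack([(u-c['cx'])/c['fx']*d,(v-c['cy'])/c['fy']*d,d],-1)
    W=(P-np.array(c['t']))@np.array(c['R'])
    W[d<=0]=np.nan
    return W
E
python3 - <<'E'
from h import *
s=monitor.get_state(); print(s)
a=[grab(n) for n in("top","scene")]
for n,(im,d,c) in zip(("top","scene"),a):
    cv2.imwrite(f'pics/{n}0.png',im[:,:,::-1]); np.savez(f'{n}0.npz',im=im,d=d,W=world(d,c)); print(n,c)
E
```

```text
{'time': 0.0, 'joint_pos': array([ 1.08809316,  0.46944495, -0.0486003 ,  1.53365976,  0.02410427,
        1.14102307, -0.08229772]), 'joint_velocities': array([ 0.00088094, -0.00020566,  0.00070465, -0.00090747, -0.00014445,
       -0.00073201,  0.00019946]), 'joint_torque': array([-6.53562747e-04, -5.07981706e+01, -8.10997747e-02, -2.36156327e+01,
       -6.14312897e-02,  3.78652441e-02,  1.64689350e-04]), 'position': array([ 0.29567991, -0.60617538,  0.24051153]), 'tcp_rot': array([-9.40751541e-04,  9.74363158e-01,  2.24978857e-01, -2.54763135e-04]), 'wrist_force': array([-0.3444097 , -0.87673018, -0.15838496]), 'torque': array([-0.04740868, -0.02618543,  0.04707765]), 'finger_force': 0.0, 'grip_width': 0.08734031427784647}
top {'fx': 445.9447923338962, 'fy': 445.9447923338962, 'cx': 282.5528265109359, 'cy': 207.89937010597683, 'R': array([[-0.02173834, -0.99943322, -0.0257038 ],
       [-0.9882456 ,  0.02537216, -0.15075439],
       [ 0.15132111,  0.02212452, -0.98823703]]), 't': array([0.02622465, 0.48534185, 1.41097545])}
scene {'fx': 446.88621887644837, 'fy': 446.88621887644837, 'cx': 288.8877357291409, 'cy': 212.8314139917649, 'R': array([[-0.43086857,  0.90241115, -0.00252934],
       [ 0.5103181 ,  0.24134481, -0.82542602],
       [-0.7442632 , -0.3569409 , -0.56450463]]), 't': array([ 0.22338748, -0.1761578 ,  1.93553352])}
```

View pics/top0.png

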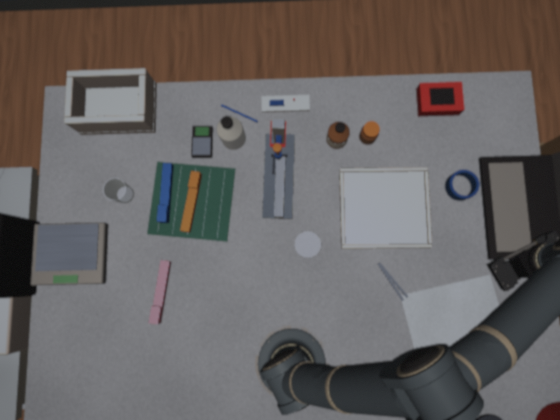

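View pics/scene0.png

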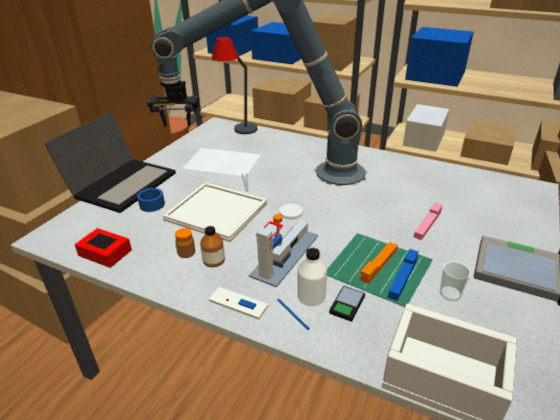

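Top view: orange bar at (190,201), blue bar at (165,193) on the mat, gauge with block at (279,180), tray at (385,207). Lookalikes for orange: the pink bar at (160,292) off the mat, and the orange-capped jar (370,131). Green is absent. I choose orange at (190,201) and check it in a close crop.

Run:
```python
from h import *
z=np.load('top0.npz'); im,W=z['im'],z['W']
cv2.imwrite('pics/crop0.png',cv2.resize(im[100:260,130:450,::-1],(800,400),interpolation=cv2.INTER_CUBIC))
hsv=cv2.cvtColor(im,cv2.COLOR_RGB2HSV)
def rect(m,name):
    P=W[m]; P=P[~np.isnan(P[:,0])]
    r=cv2.minAreaRect(P[:,:2].astype(np.float32)); 
    print(name,len(P),np.round(r[0],4),np.round(r[1],4),round(r[2],2),'z',np.round(np.percentile(P[:,2],[5,50,95]),4)); return P
v,u=np.indices(im.shape[:2])
box=lambda a,b,c,d:(u>=a)&(u<b)&(v>=c)&(v<d)
H,S,V=[hsv[...,i].astype(int) for i in range(3)]
zz=np.nan_to_num(W[...,2])
rect(box(175,205,160,240)&(H<22)&(S>150)&(zz>.015),'orange')
rect(box(150,180,155,230)&(H>100)&(H<130)&(S>120)&(zz>.015),'blue')
rect(box(145,240,155,245)&(zz>-.002)&(zz<.008)&(H>60)&(H<95)&(S>80),'mat')
P=rect(box(260,300,130,225)&(zz>.038)&(zz<.056),'setting')
P=rect(box(255,300,120,225)&(zz>.006)&(zz<.014),'plate')
rect(box(335,435,190,252)&(zz>.02)&(zz<.032),'trayrim')
rect(box(335,435,160,252)&(zz>.02)&(zz<.032),'trayrim')
rect(box(266,290,120,165)&(zz>.17)&(zz<.2),'high')
rect(box(266,290,140,160)&(H<22)&(S>150)&(zz>.15),'knob')
for n,b in dict(bottle=(215,245,112,146),amber=(327,350,120,148),jar=(360,382,120,142),scale=(190,213,124,158),beaker=(100,135,178,205),dish=(294,322,231,258)).items(): rect(box(*b)&(zz>.008),n)
```

```text
orange 495 [0.5174 0.318 ] [0.0283 0.192 ] 78.72 z [0.022  0.0285 0.0431]
blue 614 [0.5494 0.4038] [0.0331 0.1954] 86.58 z [0.0204 0.0323 0.0483]
mat 2516 [0.5238 0.3213] [0.2603 0.2386] 83.34 z [-0.0014  0.0018  0.0061]
setting 545 [0.5851 0.024 ] [0.033  0.2543] 88.72 z [0.0417 0.0469 0.0525]
plate 1307 [0.618  0.0307] [0.1491 0.3574] 89.32 z [0.0064 0.0095 0.0132]
trayrim 688 [ 0.4455 -0.3176] [0.2914 0.1872] 88.71 z [0.0206 0.025  0.0299]
trayrim 1098 [ 0.4845 -0.3184] [0.2914 0.2652] 88.71 z [0.0206 0.0248 0.0298]
high 179 [0.6855 0.026 ] [0.0388 0.102 ] 82.23 z [0.1725 0.1801 0.1883]
knob 51 [0.648  0.0236] [0.0249 0.0363] 3.73 z [0.1649 0.1848 0.1894]
bottle 701 [0.7614 0.1767] [0.1319 0.0803] 0.26 z [0.0387 0.1163 0.1697]
amber 502 [ 0.7235 -0.1711] [0.0697 0.0712] 88.43 z [0.025  0.0886 0.1303]
jar 344 [ 0.728  -0.2745] [0.0565 0.0575] 8.91 z [0.0313 0.0805 0.088 ]
scale 659 [0.7274 0.2848] [0.0712 0.1127] 88.48 z [0.0118 0.0179 0.023 ]
beaker 527 [0.5526 0.546 ] [0.0743 0.072 ] 86.1 z [0.0123 0.0627 0.0947]
dish 556 [ 0.3687 -0.0618] [0.0847 0.0851] 88.54 z [0.0098 0.0145 0.0196]
```

View pics/crop0.png

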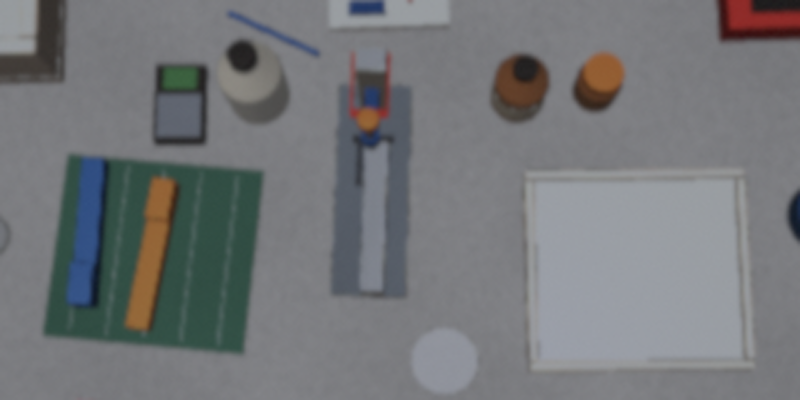

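The crop shows the orange bar (crop ~ (150,255)), with its thick end up (+x), and the blue bar (85,230), with its thick end down. The setting block is under the foot and the bracket fence is on the left (+y) at (357,160). The orange choice is confirmed. Next I refine the stand's pose.

```bash
cat >> h.py <<'E'
def ray(uv,zp,c):
    uv=np.atleast_2d(uv).astype(float); R=np.array(c['R']); t=np.array(c['t']); o=-R.T@t
    d=np.c_[(uv[:,0]-c['cx'])/c['fx'],(uv[:,1]-c['cy'])/c['fy'],np.ones(len(uv))]@R
    return o+d*((zp-o[2])/d[:,2])[:,None]
E
python3 - <<'E'
from h import *
from scipy.spatial.transform import Rotation as Ro
z=np.load('top0.npz'); im,W=z['im'],z['W']; c=cams.calibration('top')
s=monitor.get_state(); cw=cams.calibration('wrist'); R=np.array(cw['R']); o=-R.T@np.array(cw['t'])
q=s['tcp_rot']; T=Ro.from_quat([q[1],q[2],q[3],q[0]]).as_matrix()
print('cam in tool',T.T@(o-s['position']),'\naxes',np.round(T.T@R.T,2), 'T',np.round(T,3), cw['fx'])
g=cv2.GaussianBlur(im,(0,0),1).astype(float)
# table-plate contrast: use brightness rows
def edges(rows,lo,hi,sign):
    L=g.sum(2); out=[]
    for r in rows:
        d=np.gradient(L[r])[lo:hi]*sign; k=int(np.argmax(d)); 
        if 0<k<len(d)-1:
            a,b,e=d[k-1:k+2]; out.append([lo+k+.5*(a-e)/(a-2*b+e),r])
    return np.array(out)
for nm,lo,hi,sg in(('left',256,272,-1),('right',285,302,1)):
    P=ray(edges(range(165,213),lo,hi,sg),.01,c)
    p=np.polyfit(P[:,0],P[:,1],1); r=P[:,1]-np.polyval(p,P[:,0]); k=abs(r)<2*np.median(abs(r))+1e-4
    p=np.polyfit(P[k,0],P[k,1],1); print(nm,'slope deg',np.degrees(p[0]),'y at .648',np.polyval(p,.648),'res',r[k].std(),k.sum())
L=g.sum(2)[200:230,264:272].mean(1); print('front rows',np.round(L))
k=200+np.argmax(np.gradient(L)); print(ray([268,k],.01,c), ray([290,k],.01,c))
L=g.sum(2)[200:230,276:283].mean(1); print('block end',np.round(L))
for nm,lo,hi,zp in(('blockL',268,279,.048),('blockR',280,290,.048)):
    e=edges(range(170,205),lo,hi,1 if nm=='blockL' else -1); P=ray(e,zp,c); p=np.polyfit(P[:,0],P[:,1],1); print(nm,np.degrees(p[0]),np.polyval(p,.55),(P[:,1]-np.polyval(p,P[:,0])).std())
hsv=cv2.cvtColor(im,cv2.COLOR_RGB2HSV); v,u=np.indices(im.shape[:2])
m=(u>268)&(u<288)&(v>138)&(v<160)&(hsv[...,0]<22)&(hsv[...,1]>150)
print('knob uv',u[m].mean(),v[m].mean(),m.sum(),ray([u[m].mean(),v[m].mean()],.182,c), np.unique(v[m]))
def axis(m,zp):
    Q=ray(np.c_[u[m],v[m]],zp,c)[:,:2]; return cv2.minAreaRect(Q.astype(np.float32))
H,S=hsv[...,0],hsv[...,1]
for n,m,zp in(('o',(u>172)&(u<205)&(v>160)&(v<240)&(H<22)&(S>150),.028),('b',(u>150)&(u<182)&(v>155)&(v<230)&(H>100)&(H<130)&(S>120),.032)): print(n,axis(m,zp))
E
```

```text
cam in tool [ 0.07432635 -0.00041866 -0.14393474] 
axes [[ 0.   -0.96 -0.27]
 [ 1.    0.    0.  ]
 [-0.   -0.27  0.96]] T [[ 0.899  0.438 -0.001]
 [ 0.438 -0.899  0.002]
 [-0.    -0.002 -1.   ]] 314.4259455831782
left slope deg -3.6600129941963155 y at .648 0.07367359090166892 res 0.0006318714894593657 41
right slope deg -2.9500919060159756 y at .648 -0.02504657211605886 res 0.0010267284066520575 46
front rows [276. 276. 276. 276. 276. 275. 275. 275. 275. 275. 275. 274. 273. 273.
 273. 274. 280. 299. 328. 356. 373. 380. 381. 381. 381. 381. 382. 382.
 383. 384.]
[[0.45750314 0.06408691 0.01      ]] [[ 0.45568294 -0.00848931  0.01      ]]
block end [390. 391. 392. 391. 391. 390. 390. 389. 389. 389. 390. 390. 390. 387.
 377. 353. 315. 287. 293. 323. 354. 371. 375. 375. 376. 377. 376. 376.
 376. 376.]
blockL -3.0125952124804614 0.03921229714757915 0.0005645956853701013
blockR -2.959772548646565 0.010088736693279032 0.0006067032809144285
knob uv 277.19607843137254 146.92156862745097 51 [[0.64793408 0.02344714 0.182     ]] [144 145 146 147 148 149 150 151]
o ((0.5183717012405396, 0.3169800937175751), (0.031209327280521393, 0.1950000375509262), 80.35723876953125)
b ((0.5487008690834045, 0.4034203588962555), (0.04040256887674332, 0.19780445098876953), 85.78447723388672)
```

Add to h.py:
```python
from scipy.spatial.transform import Rotation as Ro
SO=np.array([.648,.0238]); SY=np.radians(-3.2)
def S2W(x,y):
    return SO+np.array([np.cos(SY)*x-np.sin(SY)*y,np.sin(SY)*x+np.cos(SY)*y])
def go(p=None,head=None):
    "remaining shift in present tool axes, turn (tool z) to heading deg, level error"
    s=monitor.get_state(); q=s['tcp_rot']; T=Ro.from_quat([q[1],q[2],q[3],q[0]]).as_matrix()
    h=np.degrees(np.arctan2(T[1,0],T[0,0]))
    print('t%.1f'%s['time'],'pos',np.round(s['position'],4),'head %.2f'%h,'j7 %.2f'%s['joint_pos'][6],'F',np.round(s['wrist_force'],1),'w %.4f'%s['grip_width'],'g %.1f'%s['finger_force'],'tilt',np.round(T[:2,2],4))
    if p is not None: print(' shift tool',np.round(T.T@(np.array(p)-s['position']),4))
    if head is not None: print(' az %.3f'%-np.radians(head-h))
```

```text
(no output)
```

Emit:
drive_tool --steps "0.027 -0.0187 -0.0005 0 0 0 0;0.027 -0.0187 -0.0005 0 0 0 0;0.027 -0.0187 -0.0005 0 0 0 0;0.027 -0.0187 -0.0005 0 0 0 0;0.027 -0.0187 -0.0005 0 0 0 0;0.027 -0.0187 -0.0005 0 0 0 0;0.027 -0.0187 -0.0005 0 0 0 0;0.027 -0.0187 -0.0005 0 0 0 0;0.027 -0.0187 -0.0005 0 0 0 0;0.027 -0.0187 -0.0005 0 0 0 0"

```text
time: 0.93
position: [0.4569, -0.3186, 0.2463]
tcp_rot: [-0.0, 0.974, 0.225, -0.0]
wrist_force: [-0.3, 0.7, -0.0]
grip_width: 0.0285
finger_force: 0.0
```

Emit:
drive_tool --steps "0.027 -0.0187 -0.0005 0 0 0 0;0.027 -0.0187 -0.0005 0 0 0 0;0.027 -0.0187 -0.0005 0 0 0 0;0.027 -0.0187 -0.0005 0 0 0 0;0.027 -0.0187 -0.0005 0 0 0 0;0.027 -0.0187 -0.0005 0 0 0 0;0.027 -0.0187 -0.0005 0 0 0 0;0.027 -0.0187 -0.0005 0 0 0 0;0.027 -0.0187 -0.0005 0 0 0 0;0.027 -0.0187 -0.0005 0 0 0 0"

```text
time: 1.77
position: [0.6176, -0.0324, 0.2512]
tcp_rot: [-0.0, 0.974, 0.225, -0.0]
wrist_force: [0.3, -0.4, 0.3]
grip_width: 0.0008
finger_force: 0.0
```

Emit:
drive_tool --steps "0 0 0 0 0 -0.12 0;0 0 0 0 0 -0.12 0;0 0 0 0 0 -0.12 0;0 0 0 0 0 -0.12 0;0 0 0 0 0 -0.12 0;0 0 0 0 0 -0.12 0;0 0 0 0 0 -0.12 0;0 0 0 0 0 -0.12 0;0 0 0 0 0 -0.12 0;0 0 0 0 0 -0.12 0"

```text
time: 2.6
position: [0.617, -0.0339, 0.251]
tcp_rot: [-0.0, 0.675, 0.738, -0.0]
wrist_force: [0.9, -0.3, 0.5]
grip_width: 0.0007
finger_force: 0.0
```

Emit:
drive_tool --steps "0 0 0 0 0 -0.12 0;0 0 0 0 0 -0.12 0;0 0 0 0 0 -0.12 0;0 0 0 0 0 -0.12 0;0 0 0 0 0 -0.12 0;0 0 0 0 0 -0.12 0;0 0 0 0 0 -0.12 0;0 0 0 0 0 -0.12 0;0 0 0 0 0 -0.12 0;0 0 0 0 0 -0.11 0"

```text
time: 3.43
position: [0.617, -0.034, 0.251]
tcp_rot: [-0.0, 0.146, 0.989, -0.0]
wrist_force: [0.3, -0.3, 0.6]
grip_width: 0.0003
finger_force: 0.0
```

Emit:
drive_tool --steps "0 0 0 0 0 -0.12 0;0 0 0 0 0 -0.117 0;0 0 0 0 0 0 0;0 0 0 0 0 0 0"

```text
time: 3.77
position: [0.6171, -0.0341, 0.251]
tcp_rot: [-0.0, 0.032, 0.999, 0.0]
wrist_force: [0.1, 0.6, -0.2]
grip_width: 0.0005
finger_force: 0.0
```

Run:
```python
from h import *
go([.648,.0238,.215],176.8)
im,d,c=grab('wrist','w1.png'); np.savez('w1.npz',im=im,d=d,W=world(d,c))
import pickle; pickle.dump(c,open('w1.pkl','wb'))
```

```text
t3.8 pos [ 0.6171 -0.0341  0.251 ] head 176.33 j7 1.15 F [ 0.1  0.6 -0.2] w 0.0005 g 0.0 tilt [-0.0009  0.0003]
 shift tool [-0.0272  0.0597  0.036 ]
 az -0.008
```

View pics/w1.png

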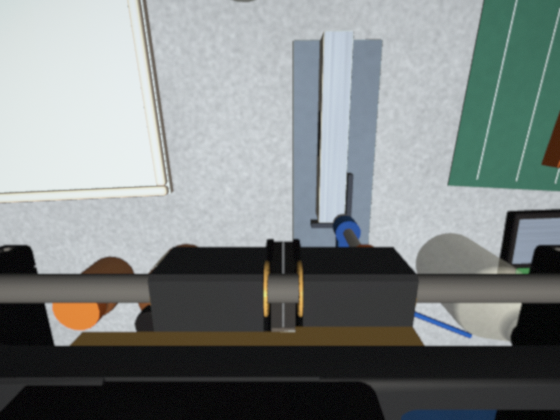

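The wrist view from behind shows the plate's edges at columns ~293 and ~380, the block at (335,120), the bracket's stop at (325,223) and fence at (349,190), and the blue sleeve at (347,232).

Run:
```python
from h import *
import pickle
z=np.load('w1.npz'); im=z['im'];W=z['W']; c=pickle.load(open('w1.pkl','rb'))
L=cv2.GaussianBlur(im,(0,0),1).astype(float).sum(2)
def edge(rows,lo,hi,sg,zp,nm):
    out=[]
    for r in rows:
        d=np.gradient(L[r])[lo:hi]*sg; k=int(np.argmax(d))
        if 0<k<len(d)-1: a,b,e=d[k-1:k+2]; out.append([lo+k+.5*(a-e)/(a-2*b+e),r])
    P=ray(out,zp,c)
    for _ in range(3):
        p=np.polyfit(P[:,0],P[:,1],1); r=abs(P[:,1]-np.polyval(p,P[:,0])); P=P[r<2.5*np.median(r)+1e-4]
    print(nm,'deg %.2f y@.55 %.4f y@.648 %.4f n%d x %.3f-%.3f'%(np.degrees(np.arctan(p[0])),np.polyval(p,.55),np.polyval(p,.648),len(P),P[:,0].min(),P[:,0].max()))
edge(range(50,200),280,305,-1,.01,'plate -y')
edge(range(50,200),368,392,1,.01,'plate +y')
edge(range(50,170),345,360,-1,.048,'block +y')
edge(range(40,60),310,328,1,.048,'block -y')
d=np.gradient(L[:,300:312].mean(1))[30:55]; k=30+np.argmin(d); print('front',k,ray([306,k],.01,c))
d=np.gradient(L[:,330:345].mean(1))[22:45]; k=22+np.argmax(d); print('block rear top',k,ray([337,k],.048,c))
for r in range(214,232,1): print(r,L[r,312:322].mean().round(), L[r,326:336].mean().round(), np.round(W[r,[316,331]],3).tolist())
print(np.round(L[190,335:362]), np.round(W[190,[340,346,349,353]],3).tolist())
```

```text
plate -y deg -3.23 y@.55 -0.0191 y@.648 -0.0246 n150 x 0.469-0.640
plate +y deg -3.18 y@.55 0.0816 y@.648 0.0761 n147 x 0.476-0.647
block +y deg -3.30 y@.55 0.0409 y@.648 0.0352 n120 x 0.481-0.600
block -y deg -2.27 y@.55 0.0125 y@.648 0.0086 n20 x 0.470-0.487
front 39 [[0.45939922 0.00206023 0.01      ]]
block rear top 30 [[0.46159357 0.02994623 0.048     ]]
214 434.0 620.0 [[0.657, 0.004, 0.027], [0.651, 0.02, 0.05]]
215 444.0 614.0 [[0.658, 0.004, 0.027], [0.652, 0.02, 0.05]]
216 451.0 601.0 [[0.659, 0.004, 0.028], [0.654, 0.02, 0.048]]
217 448.0 580.0 [[0.666, 0.006, 0.011], [0.654, 0.019, 0.05]]
218 424.0 556.0 [[0.667, 0.006, 0.011], [0.656, 0.02, 0.049]]
219 380.0 529.0 [[0.669, 0.006, 0.011], [0.657, 0.02, 0.049]]
220 327.0 496.0 [[0.669, 0.005, 0.014], [0.659, 0.02, 0.049]]
221 279.0 440.0 [[0.668, 0.005, 0.019], [0.66, 0.019, 0.049]]
222 243.0 356.0 [[0.668, 0.004, 0.023], [0.661, 0.019, 0.049]]
223 222.0 266.0 [[0.668, 0.004, 0.027], [0.669, 0.022, 0.027]]
224 222.0 212.0 [[0.669, 0.004, 0.029], [0.67, 0.022, 0.029]]
225 234.0 196.0 [[0.67, 0.004, 0.029], [0.671, 0.022, 0.03]]
226 258.0 207.0 [[0.672, 0.004, 0.029], [0.673, 0.022, 0.029]]
227 302.0 239.0 [[0.673, 0.004, 0.029], [0.674, 0.022, 0.029]]
228 359.0 283.0 [[0.674, 0.004, 0.029], [0.676, 0.022, 0.028]]
229 406.0 324.0 [[0.682, 0.005, 0.011], [0.683, 0.025, 0.011]]
230 429.0 353.0 [[0.683, 0.005, 0.011], [0.685, 0.025, 0.011]]
231 436.0 373.0 [[0.685, 0.005, 0.011], [0.686, 0.024, 0.012]]
[630. 628. 626. 623. 623. 625. 625. 622. 606. 553. 445. 317. 233. 213.
 224. 242. 272. 324. 381. 420. 436. 441. 442. 442. 442. 439. 439.] [[0.624, 0.03, 0.049], [0.63, 0.042, 0.024], [0.629, 0.044, 0.029], [0.633, 0.053, 0.011]]
```

Emit:
drive_tool --steps "-0.007 0.0153 0 0 0 -0.008 0;-0.007 0.0153 0 0 0 0 0;-0.007 0.0153 0 0 0 0 0;-0.007 0.0152 0 0 0 0 0;0 0 0.012 0 0 0 0;0 0 0.012 0 0 0 0;0 0 0.012 0 0 0 0;0 0 0 0 0 0 0"

```text
time: 4.48
position: [0.6464, 0.0232, 0.2113]
tcp_rot: [-0.003, 0.027, 1.0, -0.001]
wrist_force: [-0.3, -0.4, -0.2]
grip_width: 0.0003
finger_force: 0.0
```

Emit:
drive_tool --steps "0 0 0.005 0 0 0 0;0 0 0.005 0 0 0 0;0 0 0.005 0 0 0 0;0 0 0.005 0 0 0 0;0 0 0.005 0 0 0 0;0 0 0.005 0 0 0 0;0 0 0.005 0 0 0 0;0 0 0.003 0 0 0 0;0 0 0.002 0 0 0 0;0 0 0 0 0 0 0"

```text
time: 5.32
position: [0.6487, 0.0256, 0.1752]
tcp_rot: [0.0, 0.026, 1.0, -0.0]
wrist_force: [0.5, -1.0, 1.5]
grip_width: 0.0009
finger_force: 1.0
```

Emit:
drive_tool --steps "0 0 0.002 0 0 0 0;0 0 0.002 0 0 0 0;0 0 0.001 0 0 0 0;0 0 0 0 0 0 0;0 0 0 0 0 0 0"

```text
time: 5.73
position: [0.6489, 0.0258, 0.1713]
tcp_rot: [0.0, 0.026, 1.0, -0.0]
wrist_force: [-1.3, -0.6, 6.0]
grip_width: 0.0005
finger_force: 2.9
```

Emit:
drive_tool --steps "0 0 0.001 0 0 0 0;0 0 0 0 0 0 0;0 0 0 0 0 0 0;0 0 0 0 0 0 0;0 0 0 0 0 0 0;0 0 0 0 0 0 0;0 0 0 0 0 0 0;0 0 0 0 0 0 0;0 0 0 0 0 0 0;0 0 0 0 0 0 0"

```text
time: 6.57
position: [0.6489, 0.0258, 0.1705]
tcp_rot: [0.001, 0.026, 1.0, -0.0]
wrist_force: [-1.0, -2.5, 6.5]
grip_width: 0.0007
finger_force: 3.1
```

Emit:
drive_tool --steps "0 0 0 0 0 0 0;0 0 0 0 0 0 0;0 0 0 0 0 0 0;0 0 0 0 0 0 0;0 0 0 0 0 0 0;0 0 -0.005 0 0 0 0;0 0 -0.01 0 0 0 0;0 0 -0.015 0 0 0 0;0 0 -0.02 0 0 0 0;0 0 -0.02 0 0 0 0.06"

```text
time: 7.4
position: [0.6479, 0.0264, 0.24]
tcp_rot: [-0.001, 0.026, 1.0, 0.0]
wrist_force: [0.4, 0.1, 0.3]
grip_width: 0.0025
finger_force: 0.0
```

```bash
sed -i 's/SO=np.array.*; SY/SO=np.array([.649,.025]); SY/' h.py
python3 - <<'E'
from h import *
x=S2W(-82-0,0)
x=S2W(-.092,-.003)
go([*x,.1],176.8)
E
```

```text
t7.4 pos [0.6479 0.0264 0.24  ] head 177.02 j7 1.06 F [0.4 0.1 0.3] w 0.0025 g 0.0 tilt [-0.0017  0.001 ]
 shift tool [ 0.0906 -0.0041  0.1402]
 az 0.004
```

Emit:
drive_tool --steps "0.029 -0.0017 0 0 0 0.004 0.06;0.029 -0.0017 0 0 0 0 0.06;0.0285 -0.0016 0 0 0 0 0.06;0 0 0.035 0 0 0 0.06;0 0 0.035 0 0 0 0.06;0 0 0.035 0 0 0 0.06;0 0 0.035 0 0 0 0.06;0 0 0.03 0 0 0 0.06;0 0 0.02 0 0 0 0.06;0 0 0.014 0 0 0 0.06"

```text
time: 8.23
position: [0.5605, 0.0258, 0.0333]
tcp_rot: [-0.002, 0.028, 1.0, 0.0]
wrist_force: [-0.2, -0.6, 0.4]
grip_width: 0.0585
finger_force: 0.0
```

Emit:
drive_tool --steps "0 0 0 0 0 0 0.06;0 0 0 0 0 0 0.02;0 0 0 0 0 0 0.02;0 0 0 0 0 0 0.02;0 0 0 0 0 0 0.02;0 0 0 0 0 0 0.02" --squeeze 35

```text
time: 8.73
position: [0.5627, 0.0255, 0.0366]
tcp_rot: [0.001, 0.029, 1.0, -0.0]
wrist_force: [-0.2, -0.7, -0.0]
grip_width: 0.0345
finger_force: 0.0
```

Run:
```python
from h import *
go([.485,-.36,.12],176.8)
```

```text
t8.7 pos [0.5627 0.0255 0.0366] head 176.73 j7 0.85 F [-0.2 -0.7 -0. ] w 0.0345 g 0.0 tilt [ 0.0019 -0.0001]
 shift tool [ 0.0554 -0.3893 -0.0835]
 az -0.001
```

Emit:
drive_tool --steps "0 0 0 0 0 0 0.02;0 0 0 0 0 0 0.02;0 0 0 0 0 0 0.02;0 0 0 0 0 0 0.02;0 0 -0.01 0 0 0 0.02;0.01 0 -0.008 0 0 0 0.02;0.02 0 0 0 0 0 0.02;0.02 0 0 0 0 0 0.02;0 0 -0.02 0 0 0 0.02;0 0 -0.025 0 0 0 0.02"

```text
time: 9.57
position: [0.5079, 0.028, 0.0975]
tcp_rot: [-0.003, 0.028, 1.0, -0.001]
wrist_force: [1.2, -1.1, -1.9]
grip_width: 0.0293
finger_force: 35.0
```

Run:
```python
from h import *
go([.485,-.40,.105],178.5)
```

```text
t9.6 pos [0.5079 0.028  0.0975] head 176.84 j7 0.90 F [ 1.2 -1.1 -1.9] w 0.0293 g 35.0 tilt [-0.0065 -0.0012]
 shift tool [-0.0006 -0.4286 -0.0068]
 az -0.029
```

Emit:
drive_tool --steps "0 -0.02 -0.005 0 0 -0.029 0.02;0 -0.037 0 0 0 0 0.02;0 -0.037 0 0 0 0 0.02;0 -0.037 0 0 0 0 0.02;0 -0.037 0 0 0 0 0.02;0 -0.037 0 0 0 0 0.02;0 -0.037 0 0 0 0 0.02;0 -0.037 0 0 0 0 0.02;0 -0.037 0 0 0 0 0.02;0 -0.037 0 0 0 0 0.02"

```text
time: 10.4
position: [0.5003, -0.3257, 0.1039]
tcp_rot: [-0.0, 0.014, 1.0, 0.0]
wrist_force: [0.8, -0.3, -2.8]
grip_width: 0.0298
finger_force: 35.0
```

Emit:
drive_tool --steps "0 -0.037 0 0 0 0 0.02;0 -0.025 0 0 0 0 0.02;0 0 0 0 0 0 0.02;0 0 0 0 0 0 0.02"

```text
time: 10.73
position: [0.4984, -0.3879, 0.1032]
tcp_rot: [-0.0, 0.016, 1.0, 0.0]
wrist_force: [-0.2, -0.0, -2.9]
grip_width: 0.0301
finger_force: 35.0
```

Run:
```python
from h import *
go([.485,-.40,.0386],178.5)
im,d,c=grab('top','t1.png'); cv2.imwrite('pics/t1c.png',cv2.resize(im[100:280,130:450,::-1],(800,450)))
```

```text
t10.7 pos [ 0.4984 -0.3879  0.1032] head 178.18 j7 1.68 F [-0.2 -0.  -2.9] w 0.0301 g 35.0 tilt [-0.0009  0.0007]
 shift tool [ 0.0129 -0.0125  0.0646]
 az -0.006
```

View pics/t1c.png

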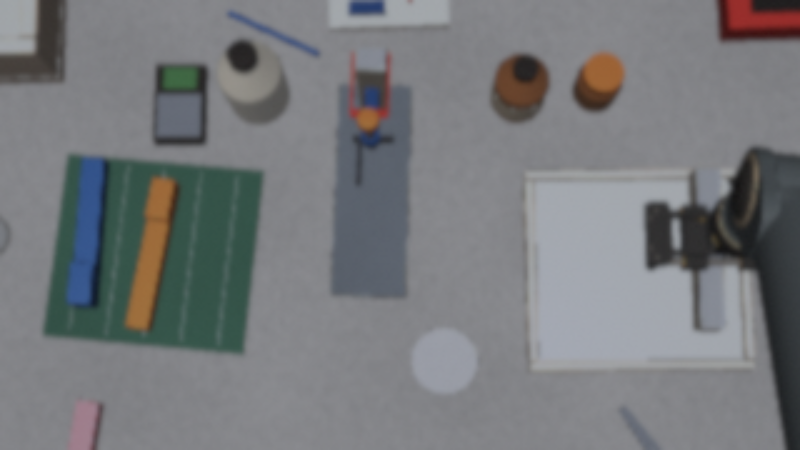

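The block is held over the tray at (710,245), and the bars are unmoved at (150,255) and (88,230). I lower it.

Emit:
drive_tool --steps "0.013 -0.0125 0.01 0 0 0 0.02;0 0 0.02 0 0 0 0.02;0 0 0.02 0 0 0 0.02;0 0 0.008 0 0 0 0.02;0 0 0.004 0 0 0 0.02;0 0 0.002 0 0 0 0.02;0 0 0 0 0 0 0.02"

```text
time: 11.37
position: [0.4873, -0.3979, 0.0401]
tcp_rot: [0.0, 0.013, 1.0, -0.0]
wrist_force: [0.5, -0.0, -3.3]
grip_width: 0.0295
finger_force: 35.0
```

Emit:
drive_tool --steps "0 0 0.001 0 0 0 0.02;0 0 0 0 0 0 0.055;0 0 0 0 0 0 0.055;0 0 0 0 0 0 0.055;0 0 0 0 0 0 0.055;0 0 -0.01 0 0 0 0.055;0 0 -0.035 0 0 0 0.055;0 0 -0.035 0 0 0 0.055;0 0 -0.035 0 0 0 0.055"

```text
time: 12.12
position: [0.4866, -0.3983, 0.1555]
tcp_rot: [0.0, 0.014, 1.0, 0.0]
wrist_force: [0.6, -1.0, -0.8]
grip_width: 0.0548
finger_force: 0.0
```

Emit:
drive_tool --steps "-0.001 0.03 0 0 0 0 0.055;-0.001 0.041 0 0 0 0 0.055;-0.001 0.041 0 0 0 0 0.055;-0.001 0.041 0 0 0 0 0.055;-0.001 0.041 0 0 0 0 0.055;-0.001 0.041 0 0 0 0 0.055;-0.001 0.041 0 0 0 0 0.055;-0.001 0.041 0 0 0 0 0.055;-0.001 0.041 0 0 0 0 0.055;-0.001 0.041 0 0 0 0 0.055"

```text
time: 12.95
position: [0.5077, 0.0019, 0.1546]
tcp_rot: [0.001, 0.014, 1.0, -0.0]
wrist_force: [1.1, -0.1, -0.9]
grip_width: 0.0551
finger_force: 0.0
```

Emit:
drive_tool --steps "-0.001 0.041 0 0 0 0 0.055;-0.001 0.041 0 0 0 0 0.055;-0.001 0.041 0 0 0 0 0.055;-0.001 0.041 0 0 0 0 0.055;-0.001 0.041 0 0 0 0 0.055;-0.001 0.041 0 0 0 0 0.055;-0.001 0.041 0 0 0 0 0.055;-0.001 0.031 0 0 0 0 0.055;0 0 0 0 0 0.121 0.055;0 0 0 0 0 0.121 0.055"

```text
time: 13.78
position: [0.5234, 0.3211, 0.1544]
tcp_rot: [-0.0, 0.135, 0.991, 0.001]
wrist_force: [1.3, -0.9, -1.1]
grip_width: 0.0552
finger_force: 0.0
```

Emit:
drive_tool --steps "0 0 0 0 0 0.121 0.055;0 0 0 0 0 0.121 0.055;0 0 0 0 0 0.121 0.055;0 0 0 0 0 0.121 0.055;0 0 0 0 0 0.121 0.055;0 0 0 0 0 0.121 0.055;0 0 0 0 0 0.121 0.055;0 0 0 0 0 0.121 0.055;0 0 0 0 0 0.121 0.055;0 0 0 0 0 0.121 0.055"

```text
time: 14.62
position: [0.5244, 0.318, 0.1546]
tcp_rot: [-0.0, 0.676, 0.737, 0.001]
wrist_force: [0.6, 0.1, 0.4]
grip_width: 0.055
finger_force: 0.0
```

Emit:
drive_tool --steps "0 0 0 0 0 0.121 0.055;0 0 0 0 0 0.121 0.055;0 0 0 0 0 0.121 0.055;0 0 0 0 0 0.121 0.055;0 0 0 0 0 0.121 0.055;0 0 0 0 0 0.121 0.055;0 0 0 0 0 0.121 0.055;0 0 0 0 0 0.121 0.055;0 0 0 0 0 0.121 0.055;0 0 0 0 0 0.121 0.055"

```text
time: 15.45
position: [0.5243, 0.3181, 0.1545]
tcp_rot: [-0.0, 0.975, 0.221, 0.0]
wrist_force: [0.3, 0.6, 0.5]
grip_width: 0.0548
finger_force: 0.0
```

Emit:
drive_tool --steps "0 0 0 0 0 0.121 0.055;0 0 0 0 0 0.121 0.055;0 0 0 0 0 0.121 0.055;0 0 0 0 0 0.121 0.055;0 0 0 0 0 0.12 0.055;0 0 0 0 0 0 0.055;0 0 0 0 0 0 0.055"

```text
time: 16.03
position: [0.5243, 0.3181, 0.1542]
tcp_rot: [-0.0, 0.997, -0.074, 0.0]
wrist_force: [0.4, -0.2, -0.6]
grip_width: 0.0548
finger_force: 0.0
```

```bash
cat >> h.py <<'E'
def bar(cam,col,zt):
    "centre, heading (to thick end) of bar by colour on a mask; zt: top of thin part"
    im,d,c=grab(cam); W=world(d,c); hsv=cv2.cvtColor(im,cv2.COLOR_RGB2HSV); H,S=hsv[...,0],hsv[...,1]
    m=((H<22)&(S>140) if col=='orange' else (H>100)&(H<130)&(S>120))&(d>0)
    m&=(abs(W[...,2]-zt-.006)<.022)&(W[...,1]>-.5)
    n,l,st,ce=cv2.connectedComponentsWithStats(m.astype(np.uint8)); L=1+np.argmax(st[1:,4]); P=W[l==L]
    r=cv2.minAreaRect(P[:,:2].astype(np.float32))
    (cx,cy),(w,h),a=r
    if w<h: a+=90
    ax=np.array([np.cos(np.radians(a)),np.sin(np.radians(a))]); t=(P[:,:2]-[cx,cy])@ax
    hi=P[:,2]>zt+.009
    if hi.any() and t[hi].mean()<0: a+=180
    print(col,cam,'c',np.round((cx,cy),4),'size',np.round((w,h),3),'head %.1f'%((a+180)%360-180),'n',len(P),'z',np.round(np.percentile(P[:,2],[10,50,90]),3))
    return im
E
python3 - <<'E'
from h import *
go([.518,.317,.036],-9.6)
im=bar('wrist','orange',.028); cv2.imwrite('pics/w2.png',im[:,:,::-1])
bar('top','orange',.028)
E
```

```text
t16.0 pos [0.5243 0.3181 0.1542] head -8.50 j7 -2.37 F [ 0.4 -0.2 -0.6] w 0.0548 g 0.0 tilt [0.0005 0.0007]
 shift tool [-0.0062  0.0021  0.1182]
 az 0.019
orange wrist c [0.5399 0.3178] size [0.03  0.163] head -10.9 n 6085 z [0.028 0.029 0.043]
orange top c [ 0.8435 -0.474 ] size [0.096 0.051] head -179.4 n 434 z [0.031 0.048 0.052]
```

Emit:
drive_tool --steps "-0.0046 -0.0018 0 0 0 0.035 0.055;0 0 0.035 0 0 0 0.055;0 0 0.035 0 0 0 0.055;0 0 0.03 0 0 0 0.055;0 0 0.017 0 0 0 0.055;0 0 0.009 0 0 0 0.055;0 0 0 0 0 0 0.055;0 0 0 0 0 0 0.055"

```text
time: 16.8
position: [0.5207, 0.3204, 0.028]
tcp_rot: [-0.0, 0.996, -0.093, 0.0]
wrist_force: [0.1, -0.1, 1.5]
grip_width: 0.0549
finger_force: 0.0
```

Emit:
drive_tool --steps "0 0 0 0 0 0 0.02;0 0 0 0 0 0 0.02;0 0 0 0 0 0 0.02;0 0 0 0 0 0 0.02;0 0 0 0 0 0 0.02;0 0 0 0 0 0 0.02;0 0 0 0 0 0 0.02;0 0 0 0 0 0 0.02" --squeeze 30

```text
time: 17.47
position: [0.5206, 0.3203, 0.0282]
tcp_rot: [-0.0, 0.996, -0.093, 0.0]
wrist_force: [-0.9, -0.5, 5.5]
grip_width: 0.0299
finger_force: 30.0
```

Emit:
drive_tool --steps "0 0 -0.015 0 0 0 0.02;0 0 -0.035 0 0 0 0.02;0 0 -0.04 0 0 0 0.02;0 0 0 0 0 -0.121 0.02;0 0 0 0 0 -0.121 0.02;0 0 0 0 0 -0.121 0.02;0 0 0 0 0 -0.121 0.02;0 0 0 0 0 -0.121 0.02;0 0 0 0 0 -0.121 0.02;0 0 0 0 0 -0.121 0.02"

```text
time: 18.3
position: [0.5198, 0.3196, 0.1168]
tcp_rot: [0.0, 0.945, 0.327, -0.001]
wrist_force: [-0.3, -0.7, -0.8]
grip_width: 0.03
finger_force: 30.0
```

Emit:
drive_tool --steps "0 0 0 0 0 -0.121 0.02;0 0 0 0 0 -0.121 0.02;0 0 0 0 0 -0.121 0.02;0 0 0 0 0 -0.121 0.02;0 0 0 0 0 -0.121 0.02;0 0 0 0 0 -0.121 0.02;0 0 0 0 0 -0.121 0.02;0 0 0 0 0 -0.121 0.02;0 0 0 0 0 -0.121 0.02;0 0 0 0 0 -0.121 0.02"

```text
time: 19.13
position: [0.52, 0.3195, 0.1168]
tcp_rot: [-0.0, 0.591, 0.806, -0.001]
wrist_force: [0.2, 0.4, -1.8]
grip_width: 0.0301
finger_force: 30.0
```

Emit:
drive_tool --steps "0 0 0 0 0 -0.121 0.02;0 0 0 0 0 -0.121 0.02;0 0 0 0 0 -0.121 0.02;0 0 0 0 0 -0.121 0.02;0 0 0 0 0 -0.121 0.02;0 0 0 0 0 -0.121 0.02;0 0 0 0 0 -0.121 0.02;0 0 0 0 0 -0.121 0.02;0 0 0 0 0 -0.121 0.02;0 0 0 0 0 -0.121 0.02"

```text
time: 19.97
position: [0.5201, 0.3195, 0.1168]
tcp_rot: [-0.0, 0.028, 1.0, -0.0]
wrist_force: [0.6, -0.5, -1.8]
grip_width: 0.0297
finger_force: 30.0
```

Run:
```python
from h import *
go([*S2W(-.125,-.003),.09],176.8)
im=bar('wrist','orange',.105); cv2.imwrite('pics/w3.png',im[:,:,::-1])
```

```text
t20.0 pos [0.5201 0.3195 0.1168] head 176.79 j7 0.40 F [ 0.6 -0.5 -1.8] w 0.0297 g 30.0 tilt [-0.0008 -0.0009]
 shift tool [-0.0202 -0.2898  0.0271]
 az -0.000
orange wrist c [0.4699 0.3222] size [0.034 0.102] head 177.4 n 15744 z [0.117 0.131 0.132]
```

View pics/w3.png

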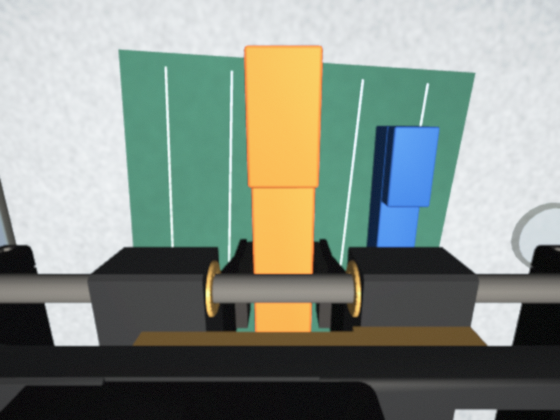

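The bar is held straight at its middle: step at (283,187), thick end toward the camera, blue bar undisturbed at (405,180). Now to the gauge.

Emit:
drive_tool --steps "-0.002 -0.03 0 0 0 0 0.02;-0.002 -0.037 0 0 0 0 0.02;-0.002 -0.037 0 0 0 0 0.02;-0.003 -0.037 0 0 0 0 0.02;-0.003 -0.037 0 0 0 0 0.02;-0.003 -0.037 0 0 0 0 0.02;-0.003 -0.037 0 0 0 0 0.02;-0.002 -0.038 0 0 0 0 0.02;0 0 0.02 0 0 0 0.02;0 0 0.03 0 0 0 0.02"

```text
time: 20.85
position: [0.5245, 0.0251, 0.0685]
tcp_rot: [0.003, 0.036, 0.999, -0.001]
wrist_force: [0.1, 1.1, -1.0]
grip_width: 0.0299
finger_force: 30.0
```

Emit:
drive_tool --steps "0 0 0.02 0 0 0 0.02;0 0 0.005 0 0 0 0.02;0 0 0 0 0 0 0.02"

```text
time: 21.1
position: [0.5211, 0.0292, 0.0411]
tcp_rot: [-0.002, 0.032, 1.0, -0.0]
wrist_force: [0.5, -0.5, -0.5]
grip_width: 0.0301
finger_force: 30.0
```

Run:
```python
from h import *
go([*S2W(-.084,-.004),.038],176.8)
```

```text
t21.1 pos [0.5211 0.0292 0.0411] head 176.39 j7 0.76 F [ 0.5 -0.5 -0.5] w 0.0301 g 30.0 tilt [-0.0035 -0.0002]
 shift tool [-0.044  -0.0007  0.003 ]
 az -0.007
```

Emit:
drive_tool --steps "-0.01 -0.001 0.002 0 0 -0.006 0.02;-0.015 0 0.001 0 0 0 0.02;-0.012 0 0 0 0 0 0.02;-0.003 0 0 0 0 0 0.02;0 0 0 0 0 0 0.02;0 0 0 0 0 0 0.02"

```text
time: 21.6
position: [0.5624, 0.0263, 0.0402]
tcp_rot: [0.0, 0.028, 1.0, 0.0]
wrist_force: [-0.7, -0.2, -2.0]
grip_width: 0.0298
finger_force: 30.0
```

Emit:
drive_tool --steps "-0.002 0 0 0 0 0 0.02;-0.002 0 0 0 0 0 0.02;0 0 0 0 0 0 0.02"

```text
time: 21.85
position: [0.5663, 0.0258, 0.0397]
tcp_rot: [0.0, 0.028, 1.0, -0.0]
wrist_force: [-0.4, -0.3, -1.3]
grip_width: 0.03
finger_force: 30.0
```

Emit:
drive_tool --steps "0 0 0.0025 0 0 0 0.02;-0.001 0 0 0 0 0 0.02;-0.0015 0 0 0 0 0 0.02;0 0 0 0 0 0 0.02;0 0 0 0 0 0 0.02"

```text
time: 22.27
position: [0.5688, 0.0258, 0.0371]
tcp_rot: [0.0, 0.028, 1.0, 0.0]
wrist_force: [0.7, 0.3, -0.8]
grip_width: 0.03
finger_force: 30.0
```

Emit:
drive_tool --steps "-0.0015 0 0 0 0 0 0.02;-0.0015 0 0 0 0 0 0.02;0 0 0 0 0 0 0.02;0 0 0 0 0 0 0.02"

```text
time: 22.6
position: [0.5701, 0.0256, 0.0365]
tcp_rot: [-0.002, 0.028, 1.0, -0.0]
wrist_force: [-4.0, 1.1, -0.9]
grip_width: 0.0298
finger_force: 30.0
```

Emit:
drive_tool --steps "0 0.0015 0 0 0 0 0.02;0 0.0015 0 0 0 0 0.02;0 0.001 0 0 0 0 0.02;0 0 0 0 0 0 0.02;0 0 0 0 0 0 0.02"

```text
time: 23.02
position: [0.5702, 0.0276, 0.0364]
tcp_rot: [-0.002, 0.029, 1.0, -0.002]
wrist_force: [-5.8, -2.9, 0.8]
grip_width: 0.0297
finger_force: 30.0
```

Emit:
drive_tool --steps "0 0.0015 0 0 0 0 0.02;0 0.0015 0 0 0 0 0.02;0 0 0 0 0 0 0.02;0 0 0 0 0 0 0.02"

```text
time: 23.35
position: [0.5704, 0.0305, 0.0364]
tcp_rot: [-0.002, 0.029, 1.0, -0.002]
wrist_force: [-5.8, -3.1, 1.1]
grip_width: 0.0298
finger_force: 30.0
```

Emit:
drive_tool --steps "0 0.0015 0 0 0 0 0.02;0 0 0 0 0 0 0.02;0 0.0015 0 0 0 0 0.02;0 0 0 0 0 0 0.02;0 0 0 0 0 0 0.02"

```text
time: 23.77
position: [0.5704, 0.0311, 0.0363]
tcp_rot: [-0.003, 0.03, 1.0, -0.004]
wrist_force: [-6.9, -6.9, 3.7]
grip_width: 0.0303
finger_force: 30.0
```

Emit:
drive_tool --steps "0.0012 -0.002 0.0005 0 0 0 0.02;0 0 0 0 0 0 0.02;0 0 0 0 0 0 0.033;0 0 0 0 0 0 0.036;0 0 0 0 0 0 0.055;0 0 0 0 0 0 0.055;0 0 0 0 0 0 0.055;0 0 -0.01 0 0 0 0.055;0 0 -0.03 0 0 0 0.055;0 0 -0.04 0 0 0 0.055"

```text
time: 24.6
position: [0.5692, 0.0337, 0.1157]
tcp_rot: [-0.003, 0.027, 1.0, 0.0]
wrist_force: [0.6, -1.1, 0.8]
grip_width: 0.0546
finger_force: 0.0
```

Emit:
drive_tool --steps "0 0 -0.04 0 0 0 0.055;0 0 -0.04 0 0 0 0.055;0 0 -0.038 0 0 0 0.055;0 0 0 0 0 0 0.055;0 0 0 0 0 0 0.055"

```text
time: 25.02
position: [0.5723, 0.0347, 0.2379]
tcp_rot: [0.003, 0.028, 1.0, 0.0]
wrist_force: [-0.2, 0.5, -1.2]
grip_width: 0.055
finger_force: 0.0
```

Run:
```python
from h import *
go([.649,.0258,.21],176.8)
print(S2W(-.082,0))
im=bar('wrist','orange',.036); cv2.imwrite('pics/w4.png',im[:,:,::-1])
```

```text
t25.0 pos [0.5723 0.0347 0.2379] head 176.83 j7 0.99 F [-0.2  0.5 -1.2] w 0.0550 g 0.0 tilt [0.0064 0.0001]
 shift tool [-0.0769 -0.0046  0.0284]
 az 0.001
[0.56712786 0.02957736]
orange wrist c [0.5704 0.0314] size [0.031 0.2  ] head 175.9 n 4592 z [0.036 0.038 0.051]
```

View pics/w4.png

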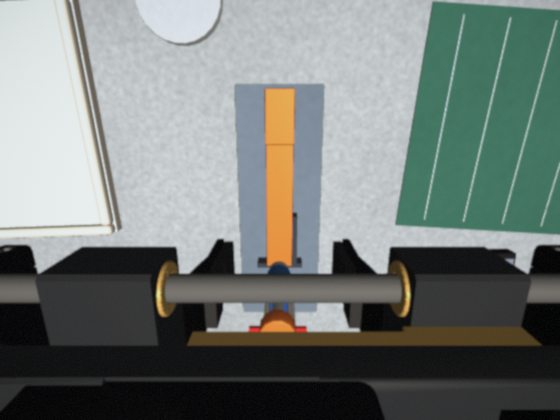

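The orange bar lies at (280,175), its far end against the stop (262) and its right side by the fence (295,235). I check its yaw numerically.

```bash
cat >> h.py <<'E'
def yawfit(im,c,col,zt,x0,x1):
    hsv=cv2.cvtColor(im,cv2.COLOR_RGB2HSV); H,S=hsv[...,0],hsv[...,1]
    m=((H<22)&(S>140) if col=='orange' else (H>100)&(H<130)&(S>120)); L=[];Rr=[]
    for r in range(90,262):
        u=np.flatnonzero(m[r,200:360])+200
        if len(u)>10: L.append([u.min()-.5,r]);Rr.append([u.max()+.5,r])
    for n,e in(('L',L),('R',Rr)):
        P=ray(e,zt,c); P=P[(P[:,0]>x0)&(P[:,0]<x1)]
        for _ in range(3):
            p=np.polyfit(P[:,0],P[:,1],1); r=abs(P[:,1]-np.polyval(p,P[:,0])); P=P[r<2.5*np.median(r)+2e-4]
        print(n,'deg %.2f'%np.degrees(np.arctan(p[0])),'y@.57 %.4f y@.64 %.4f'%(np.polyval(p,.57),np.polyval(p,.64)),len(P))
E
python3 - <<'E'
from h import *
c=cams.calibration('wrist'); im=cv2.imread('pics/w4.png')[:,:,::-1].copy()
yawfit(im,c,'orange',.036,.53,.65)
W=None
E
```

```text
L deg -3.98 y@.57 0.0160 y@.64 0.0111 103
R deg -3.43 y@.57 0.0445 y@.64 0.0403 93
```

Emit:
drive_tool --steps "-0.02 -0.001 0 0 0 0 0;-0.028 -0.0018 0 0 0 0 0;-0.029 -0.0018 0 0 0 0 0;0 0 0 0 0 0 0;0 0 0.013 0 0 0 0;0 0 0.013 0 0 0 0;0 0 0.005 0 0 0 0;0 0 0.006 0 0 0 0;0 0 0.006 0 0 0 0;0 0 0.006 0 0 0 0"

```text
time: 25.9
position: [0.6472, 0.025, 0.1854]
tcp_rot: [0.0, 0.028, 1.0, -0.0]
wrist_force: [-0.6, 0.4, 1.8]
grip_width: 0.0022
finger_force: 1.0
```

Emit:
drive_tool --steps "0 0 0.006 0 0 0 0;0 0 0.006 0 0 0 0;0 0 0.006 0 0 0 0;0 0 0.004 0 0 0 0;0 0 0.002 0 0 0 0;0 0 0 0 0 0 0;0 0 0 0 0 0 0"

```text
time: 26.48
position: [0.6475, 0.0248, 0.1617]
tcp_rot: [0.0, 0.028, 1.0, -0.0]
wrist_force: [-1.0, 0.4, 2.2]
grip_width: 0.0005
finger_force: 1.3
```

Emit:
drive_tool --steps "0 0 0.002 0 0 0 0;0 0 0.001 0 0 0 0;0 0 0 0 0 0 0;0 0 0 0 0 0 0"

```text
time: 26.82
position: [0.6476, 0.0248, 0.1591]
tcp_rot: [0.0, 0.028, 1.0, -0.0]
wrist_force: [-1.1, -0.3, 6.4]
grip_width: 0.0004
finger_force: 2.9
```

Foot is on the bar (6.4 N, about 2 mm of give). I hold, then release and regrasp the bar.

Emit:
drive_tool --steps "0 0 0.0005 0 0 0 0;0 0 0 0 0 0 0;0 0 0 0 0 0 0;0 0 0 0 0 0 0;0 0 0 0 0 0 0;0 0 0 0 0 0 0;0 0 0 0 0 0 0;0 0 0 0 0 0 0;0 0 0 0 0 0 0;0 0 0 0 0 0 0"

```text
time: 27.65
position: [0.6476, 0.0248, 0.1587]
tcp_rot: [0.0, 0.028, 1.0, -0.0]
wrist_force: [-1.9, 0.8, 5.2]
grip_width: 0.0005
finger_force: 3.0
```

Emit:
drive_tool --steps "0 0 0 0 0 0 0;0 0 0 0 0 0 0;0 0 0 0 0 0 0;0 0 0 0 0 0 0;0 0 0 0 0 0 0;0 0 -0.005 0 0 0 0;0 0 -0.01 0 0 0 0;0 0 -0.02 0 0 0 0;0 0 -0.025 0 0 0 0;0 0 -0.02 0 0 0 0.055"

```text
time: 28.48
position: [0.6477, 0.0245, 0.2396]
tcp_rot: [0.0, 0.028, 1.0, -0.0]
wrist_force: [-0.4, 0.8, 0.4]
grip_width: 0.0031
finger_force: 0.0
```

Run:
```python
from h import *
go([.5704,.0308,.036],176.6)
```

```text
t28.5 pos [0.6477 0.0245 0.2396] head 176.80 j7 1.01 F [-0.4  0.8  0.4] w 0.0031 g 0.0 tilt [ 0.0006 -0.0002]
 shift tool [0.0777 0.0021 0.2035]
 az 0.003
```

Emit:
drive_tool --steps "0.026 0.0007 0 0 0 0 0.055;0.026 0.0007 0 0 0 0 0.055;0.0257 0.0007 0 0 0 0.003 0.055;0 0 0.035 0 0 0 0.055;0 0 0.035 0 0 0 0.055;0 0 0.035 0 0 0 0.055;0 0 0.035 0 0 0 0.055;0 0 0.03 0 0 0 0.055;0 0 0.02 0 0 0 0.055;0 0 0.0125 0 0 0 0.055"

```text
time: 29.32
position: [0.5688, 0.0303, 0.033]
tcp_rot: [-0.002, 0.029, 1.0, -0.0]
wrist_force: [0.3, -0.1, 0.2]
grip_width: 0.054
finger_force: 0.0
```

Emit:
drive_tool --steps "0 0 0 0 0 0 0.055;0 0 0 0 0 0 0.02;0 0 0 0 0 0 0.02;0 0 0 0 0 0 0.02;0 0 0 0 0 0 0.02;0 0 0 0 0 0 0.02;0 0 0 0 0 0 0.02;0 0 0 0 0 0 0.02;0 0 0 0 0 0 0.02;0 0 0 0 0 0 0.02"

```text
time: 30.15
position: [0.5707, 0.0309, 0.0366]
tcp_rot: [0.001, 0.03, 1.0, -0.0]
wrist_force: [-0.7, -1.0, 5.4]
grip_width: 0.0297
finger_force: 30.0
```

Emit:
drive_tool --steps "0 0 -0.008 0 0 0 0.02;0 -0.002 -0.008 0 0 0 0.02;0.02 0 0 0 0 0 0.02;0.028 0 0 0 0 0 0.02;0.028 0 -0.01 0 0 0 0.02;0 0 -0.03 0 0 0 0.02;0 0 -0.03 0 0 0 0.02;0 0 0 0 0 0.1208 0.02;0 0 0 0 0 0.1208 0.02;0 0 0 0 0 0.1208 0.02"

```text
time: 30.98
position: [0.4943, 0.0335, 0.1228]
tcp_rot: [0.001, 0.212, 0.977, 0.0]
wrist_force: [0.0, 0.5, -1.2]
grip_width: 0.0299
finger_force: 30.0
```

Emit:
drive_tool --steps "0 0 0 0 0 0.1208 0.02;0 0 0 0 0 0.1208 0.02;0 0 0 0 0 0.1208 0.02;0 0 0 0 0 0.1208 0.02;0 0 0 0 0 0.1208 0.02;0 0 0 0 0 0.1208 0.02;0 0 0 0 0 0.1208 0.02;0 0 0 0 0 0.1208 0.02;0 0 0 0 0 0.1208 0.02;0 0 0 0 0 0.1208 0.02"

```text
time: 31.82
position: [0.4939, 0.0339, 0.1221]
tcp_rot: [0.0, 0.729, 0.684, 0.0]
wrist_force: [0.1, 0.5, -1.8]
grip_width: 0.0297
finger_force: 30.0
```

Emit:
drive_tool --steps "0 0 0 0 0 0.1208 0.02;0 0 0 0 0 0.1208 0.02;0 0 0 0 0 0.1208 0.02;0 0 0 0 0 0.1208 0.02;0 0 0 0 0 0.1208 0.02;0 0 0 0 0 0.1208 0.02;0 0 0 0 0 0.1208 0.02;0 0 0 0 0 0.1208 0.02;0 0 0 0 0 0.1208 0.02;0 0 0 0 0 0.1208 0.02"

```text
time: 32.65
position: [0.4939, 0.034, 0.122]
tcp_rot: [-0.0, 0.989, 0.149, 0.0]
wrist_force: [-0.1, -0.5, -0.3]
grip_width: 0.0299
finger_force: 30.0
```

Emit:
drive_tool --steps "0 0 0 0 0 0.1208 0.02;0 0 0 0 0 0.1208 0.02;0 0 0 0 0 0.1208 0.02;0 0 0 0 0 0 0.02;0 0 0 0 0 0 0.02"

```text
time: 33.07
position: [0.494, 0.034, 0.1219]
tcp_rot: [-0.0, 1.0, -0.027, 0.0]
wrist_force: [0.1, -0.1, -1.2]
grip_width: 0.0297
finger_force: 30.0
```

Run:
```python
from h import *
go([*S2W(-.132,.001),.0375],-3.2)
```

```text
t33.1 pos [0.494  0.034  0.1219] head -3.10 j7 -1.88 F [ 0.1 -0.1 -1.2] w 0.0297 g 30.0 tilt [0.0004 0.0002]
 shift tool [ 0.0232 -0.0006  0.0844]
 az 0.002
```

Emit:
drive_tool --steps "0.012 0.001 0.01 0 0 0 0.02;0.012 0.001 0.025 0 0 0 0.02;0 0 0.03 0 0 0 0.02;0 0 0.015 0 0 0 0.02;0 0 0.004 0 0 0 0.02;0 0 0.001 0 0 0 0.02;0 0 0 0 0 0 0.02;0 0 0 0 0 0 0.02"

```text
time: 33.73
position: [0.5183, 0.0304, 0.037]
tcp_rot: [-0.0, 1.0, -0.028, 0.0]
wrist_force: [-0.1, -0.9, -1.0]
grip_width: 0.0299
finger_force: 30.0
```

Emit:
drive_tool --steps "0 0 0.0005 0 0 0 0.02;0 0 0 0 0 0 0.042;0 0 0 0 0 0 0.042;0 0 0 0 0 0 0.042;0 0 0 0 0 0 0.042;-0.02 0 0 0 0 0 0.042;-0.02 0 0 0 0 0 0.042;0 0 0 0 0 0 0.042;0 0 0 0 0 0 0.02;0 0 0 0 0 0 0.02"

```text
time: 34.57
position: [0.4791, 0.0326, 0.0364]
tcp_rot: [-0.0, 1.0, -0.029, 0.001]
wrist_force: [0.2, 0.3, -0.2]
grip_width: 0.0348
finger_force: 0.0
```

Emit:
drive_tool --steps "0 0 0 0 0 0 0.02;0 0 0 0 0 0 0.02;0 0 0 0 0 0 0.02;0 0 0 0 0 0 0.02;0.01 0 0 0 0 0 0.02;0.012 0 0 0 0 0 0.02;0.012 0 0 0 0 0 0.02;0.008 0 0 0 0 0 0.02;0 0 0 0 0 0 0.02;0 0 0 0 0 0 0.02"

```text
time: 35.4
position: [0.5213, 0.0301, 0.0363]
tcp_rot: [-0.0, 1.0, -0.029, 0.001]
wrist_force: [2.3, -0.7, 1.5]
grip_width: 0.0297
finger_force: 30.0
```

Emit:
drive_tool --steps "0.003 0 0 0 0 0 0.02;0.003 0 0 0 0 0 0.02;0 0 0 0 0 0 0.02;0 0 0 0 0 0 0.02"

```text
time: 35.73
position: [0.5237, 0.03, 0.0362]
tcp_rot: [0.0, 1.0, -0.029, -0.002]
wrist_force: [-5.1, 1.2, 8.8]
grip_width: 0.0297
finger_force: 30.0
```

Emit:
drive_tool --steps "0 -0.0015 -0.0005 0 0 0 0.02;0 -0.0015 -0.0005 0 0 0 0.02;0 -0.001 0 0 0 0 0.02;0 0 0 0 0 0 0.02;0 0 0 0 0 0 0.02"

```text
time: 36.15
position: [0.5256, 0.0334, 0.0366]
tcp_rot: [0.0, 1.0, -0.029, -0.001]
wrist_force: [-0.6, -0.7, -2.0]
grip_width: 0.0298
finger_force: 30.0
```

Emit:
drive_tool --steps "0 -0.0015 0 0 0 0 0.02;0 -0.001 0 0 0 0 0.02;0 0 0 0 0 0 0.02;0 0 0 0 0 0 0.02"

```text
time: 36.48
position: [0.5256, 0.0341, 0.0367]
tcp_rot: [0.001, 1.0, -0.031, -0.001]
wrist_force: [-2.0, -5.6, -0.6]
grip_width: 0.0299
finger_force: 30.1
```

Emit:
drive_tool --steps "0.0015 0 0 0 0 0 0.02;0.001 0 0 0 0 0 0.02;0 0 0 0 0 0 0.02;0 0 0 0 0 0 0.02"

```text
time: 36.82
position: [0.5271, 0.0339, 0.0364]
tcp_rot: [0.001, 1.0, -0.03, -0.002]
wrist_force: [-3.2, -5.7, -1.4]
grip_width: 0.0297
finger_force: 30.1
```

Emit:
drive_tool --steps "0.0015 0 0 0 0 0 0.02;0.001 0 0 0 0 0 0.02;0 0 0 0 0 0 0.02;0 0 0 0 0 0 0.02"

```text
time: 37.15
position: [0.5283, 0.0338, 0.0363]
tcp_rot: [0.002, 1.0, -0.03, -0.003]
wrist_force: [-6.3, -5.0, 3.6]
grip_width: 0.0298
finger_force: 30.0
```

Emit:
drive_tool --steps "0.0015 0 0 0 0 0 0.02;0 0 0 0 0 0 0.02;0 0 0 0 0 0 0.02"

```text
time: 37.4
position: [0.5283, 0.0338, 0.0363]
tcp_rot: [0.002, 1.0, -0.03, -0.005]
wrist_force: [-9.8, -4.9, 5.9]
grip_width: 0.0299
finger_force: 30.1
```

Emit:
drive_tool --steps "0.0015 0 0 0 0 0 0.02;0 0 0 0 0 0 0.02;0 0 0 0 0 0 0.02"

```text
time: 37.65
position: [0.5284, 0.0338, 0.0362]
tcp_rot: [0.002, 1.0, -0.03, -0.006]
wrist_force: [-12.5, -4.6, 9.7]
grip_width: 0.0297
finger_force: 30.0
```

Emit:
drive_tool --steps "-0.0035 0.001 0 0 0 0 0.02;0 0 0 0 0 0 0.02;0 0 0 0 0 0 0.033;0 0 0 0 0 0 0.036;0 0 0 0 0 0 0.05;0 0 0 0 0 0 0.05;0 0 0 0 0 0 0.05;0 0 -0.01 0 0 0 0.05;-0.01 0 -0.03 0 0 0 0.05;-0.01 0 -0.04 0 0 0 0.05"

```text
time: 38.48
position: [0.509, 0.0361, 0.1162]
tcp_rot: [0.0, 1.0, -0.029, -0.003]
wrist_force: [1.1, -0.3, 1.2]
grip_width: 0.0501
finger_force: 0.0
```

Emit:
drive_tool --steps "0 0 -0.04 0 0 0 0;0 0 -0.04 0 0 0 0;0 0 -0.038 0 0 0 0;0 0 0 0 0 0 0;0 0 0 0 0 0 0"

```text
time: 38.9
position: [0.5123, 0.0365, 0.2384]
tcp_rot: [-0.0, 1.0, -0.029, 0.004]
wrist_force: [-0.4, -0.5, -0.9]
grip_width: 0.0246
finger_force: 0.0
```

Run:
```python
from h import *
go([.649,.0255,.215],-3.2)
bar('top','orange',.036)
bar('wrist','orange',.036)
im,d,c=grab('scene'); cv2.imwrite('pics/s2.png',cv2.resize(im[180:300,190:390,::-1],(800,480),interpolation=cv2.INTER_CUBIC))
```

```text
t38.9 pos [0.5123 0.0365 0.2384] head -3.31 j7 -1.84 F [-0.4 -0.5 -0.9] w 0.0246 g 0.0 tilt [0.007  0.0005]
 shift tool [0.137  0.0031 0.0244]
 az -0.002
orange top c [ 0.8432 -0.4747] size [0.097 0.05 ] head -179.9 n 421 z [0.032 0.048 0.053]
orange wrist c [0.5658 0.0323] size [0.029 0.19 ] head -4.3 n 4752 z [0.036 0.037 0.051]
```

View pics/s2.png

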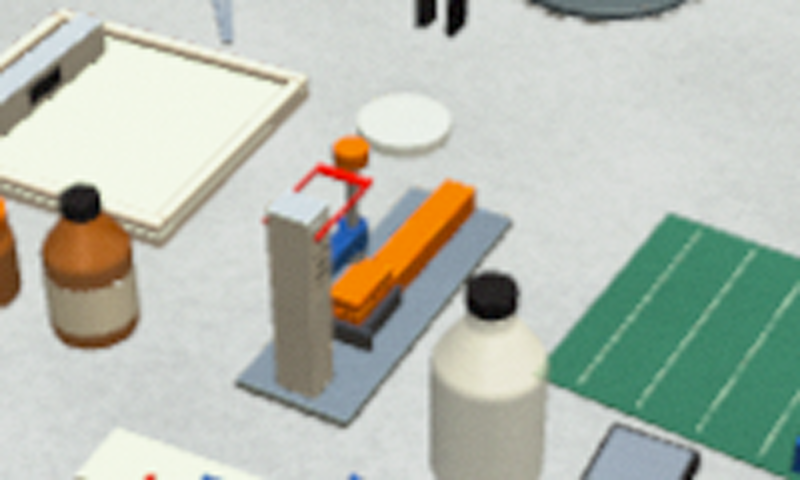

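The scene crop shows the orange bar home in the bracket, thick end under the foot (360,290), and the setting block lying in the tray (50,70). I press again.

Emit:
drive_tool --steps "0.034 0.0008 0 0 0 0 0;0.034 0.0008 0 0 0 0 0;0.034 0.0008 0 0 0 0 0;0.034 0.0007 0 0 0 0 0;0 0 0.012 0 0 0 0;0 0 0.012 0 0 0 0;0 0 0.008 0 0 0 0;0 0 0.007 0 0 0 0;0 0 0.007 0 0 0 0;0 0 0.006 0 0 0 0"

```text
time: 39.88
position: [0.645, 0.0253, 0.1824]
tcp_rot: [0.0, 1.0, -0.029, -0.001]
wrist_force: [-1.8, -0.4, 2.0]
grip_width: -0.0
finger_force: 1.1
```

Emit:
drive_tool --steps "0 0 0.005 0 0 0 0;0 0 0.004 0 0 0 0;0 0 0.003 0 0 0 0;0 0 0 0 0 0 0;0 0 0 0 0 0 0"

```text
time: 40.3
position: [0.6457, 0.0253, 0.1718]
tcp_rot: [0.0, 1.0, -0.029, -0.001]
wrist_force: [-4.2, 0.5, 6.4]
grip_width: 0.0004
finger_force: 3.3
```

Emit:
drive_tool --steps "0 0 0 0 0 0 0;0 0 0 0 0 0 0;0 0 0 0 0 0 0;0 0 0 0 0 0 0;0 0 0 0 0 0 0;0 0 0 0 0 0 0;0 0 0 0 0 0 0;0 0 0 0 0 0 0;0 0 0 0 0 0 0;0 0 0 0 0 0 0"

```text
time: 41.13
position: [0.6457, 0.0253, 0.172]
tcp_rot: [0.0, 1.0, -0.029, -0.0]
wrist_force: [-4.1, -0.5, 5.9]
grip_width: 0.0004
finger_force: 3.2
```

Emit:
drive_tool --steps "0 0 0 0 0 0 0;0 0 0 0 0 0 0;0 0 0 0 0 0 0;0 0 0 0 0 0 0;0 0 -0.005 0 0 0 0;0 0 -0.01 0 0 0 0;0 0 -0.02 0 0 0 0;0 0 -0.02 0 0 0 0;0 0 -0.013 0 0 0 0.055;0 0 0 0 0 0 0.055"

```text
time: 41.97
position: [0.6488, 0.0255, 0.2432]
tcp_rot: [-0.0, 1.0, -0.029, 0.004]
wrist_force: [0.4, 0.1, -0.3]
grip_width: 0.0073
finger_force: 0.0
```

Run:
```python
from h import *
go([.528,.0325,.0365],-3.2)
```

```text
t42.0 pos [0.6488 0.0255 0.2432] head -3.33 j7 -1.81 F [ 0.4  0.1 -0.3] w 0.0073 g 0.0 tilt [0.0084 0.0007]
 shift tool [-1.227e-01  2.000e-04  2.057e-01]
 az -0.002
```

Emit:
drive_tool --steps "-0.031 0 0 0 0 0 0.055;-0.031 0 0 0 0 0 0.055;-0.031 0 0 0 0 0 0.055;-0.029 0 0 0 0 0 0.055;0 0 0.035 0 0 0 0.055;0 0 0.035 0 0 0 0.055;0 0 0.035 0 0 0 0.055;0 0 0.035 0 0 0 0.055;0 0 0.03 0 0 0 0.055;0 0 0.02 0 0 0 0.055"

```text
time: 42.8
position: [0.5227, 0.032, 0.0458]
tcp_rot: [0.0, 1.0, -0.029, -0.002]
wrist_force: [-0.3, 1.0, -0.2]
grip_width: 0.0547
finger_force: 0.0
```

Emit:
drive_tool --steps "0 0 0.014 0 0 0 0.055;0 0 0 0 0 0 0.055;0 0 0 0 0 0 0.02;0 0 0 0 0 0 0.02;0 0 0 0 0 0 0.02;0 0 0 0 0 0 0.02;0 0 0 0 0 0 0.02;0 0 0 0 0 0 0.02;0 0 0 0 0 0 0.02;0 0 0 0 0 0 0.02"

```text
time: 43.63
position: [0.5253, 0.0324, 0.0361]
tcp_rot: [-0.0, 1.0, -0.029, 0.001]
wrist_force: [-1.2, 0.8, 7.2]
grip_width: 0.0299
finger_force: 30.0
```

Emit:
drive_tool --steps "0 0.002 -0.001 0 0 0 0.02;-0.015 0 0 0 0 0 0.02;-0.02 0 0 0 0 0 0.02;-0.015 0 0 0 0 0 0.02;0 0 0.0008 0 0 0 0.02;0 0 0 0 0 0 0.045;0 0 0 0 0 0 0.045;0 0 0 0 0 0 0.045;0.02 0 0 0 0 0 0.045;0.025 0 0 0 0 0 0.045"

```text
time: 44.47
position: [0.5182, 0.0303, 0.0348]
tcp_rot: [0.0, 1.0, -0.029, -0.001]
wrist_force: [0.5, 1.1, 0.7]
grip_width: 0.0445
finger_force: 0.0
```

Emit:
drive_tool --steps "0 0 0 0 0 0 0.045;0 0 0 0 0 0 0.02;0 0 0 0 0 0 0.02;0 0 0 0 0 0 0.02;0 0 0 0 0 0 0.02;0 0 0 0 0 0 0.02;0 0 0 0 0 0 0.02;0 0 -0.02 0 0 0 0.02;-0.02 0 -0.025 0 0 0 0.02;0 0 -0.02 0 0 0 0.02"

```text
time: 45.3
position: [0.4958, 0.0318, 0.1004]
tcp_rot: [0.0, 1.0, -0.029, -0.003]
wrist_force: [-0.7, -0.1, -1.5]
grip_width: 0.0298
finger_force: 30.0
```

Run:
```python
from h import *
go([.485,-.32,.105],-1.5)
im=bar('wrist','orange',.096); cv2.imwrite('pics/w5.png',im[:,:,::-1])
```

```text
t45.3 pos [0.4958 0.0318 0.1004] head -3.27 j7 -1.89 F [-0.7 -0.1 -1.5] w 0.0298 g 30.0 tilt [-0.0051 -0.0007]
 shift tool [ 0.0093  0.3518 -0.0043]
 az -0.031
orange wrist c [0.5438 0.0295] size [0.034 0.097] head -3.1 n 14920 z [0.102 0.116 0.117]
```

Emit:
drive_tool --steps "0.001 0.027 -0.005 0 0 -0.031 0.02;0.001 0.036 0 0 0 0 0.02;0.001 0.036 0 0 0 0 0.02;0.001 0.036 0 0 0 0 0.02;0.001 0.036 0 0 0 0 0.02;0.001 0.036 0 0 0 0 0.02;0.001 0.036 0 0 0 0 0.02;0.001 0.036 0 0 0 0 0.02;0.001 0.036 0 0 0 0 0.02;0.001 0.036 0 0 0 0 0.02"

```text
time: 46.18
position: [0.4987, -0.3212, 0.1049]
tcp_rot: [-0.0, 1.0, -0.014, -0.0]
wrist_force: [-0.1, 0.7, -1.3]
grip_width: 0.0298
finger_force: 30.0
```

Emit:
drive_tool --steps "0 0 0 0 0 0 0.02;0 0 0 0 0 0 0.02;0 0 0.02 0 0 0 0.02;0 0 0.025 0 0 0 0.02;0 0 0.012 0 0 0 0.02;0 0 0.004 0 0 0 0.02;0 0 0 0 0 0 0.02"

```text
time: 46.77
position: [0.4987, -0.3179, 0.0431]
tcp_rot: [-0.001, 1.0, -0.013, -0.001]
wrist_force: [0.0, -0.8, -0.8]
grip_width: 0.0294
finger_force: 30.0
```

Run:
```python
from h import *
go([.485,-.32,.0385],-1.5)
bar('wrist','orange',.045)
```

```text
t46.8 pos [ 0.4987 -0.3179  0.0431] head -1.46 j7 -1.19 F [ 0.  -0.8 -0.8] w 0.0294 g 30.0 tilt [-0.0022  0.0017]
 shift tool [-0.0137  0.0024  0.0047]
 az 0.001
orange wrist c [ 0.5469 -0.3189] size [0.034 0.096] head -1.8 n 14741 z [0.045 0.059 0.06 ]
```

Emit:
drive_tool --steps "-0.012 0 0.002 0 0 0 0.02;0 0 0.0025 0 0 0 0.02;0 0 0 0 0 0 0.02;0 0 0 0 0 0 0.055;0 0 0 0 0 0 0.055;0 0 0 0 0 0 0.055;0 0 0 0 0 0 0.055;0 0 -0.02 0 0 0 0.055;0 0 -0.04 0 0 0 0.055;0 0 -0.04 0 0 0 0.055"

```text
time: 47.65
position: [0.4863, -0.3184, 0.1397]
tcp_rot: [-0.001, 1.0, -0.013, -0.002]
wrist_force: [-0.0, -0.7, 0.3]
grip_width: 0.0544
finger_force: 0.0
```

Emit:
drive_tool --steps "0.002 -0.03 -0.005 0 0 0 0.055;0.002 -0.041 0 0 0 0 0.055;0.002 -0.041 0 0 0 0 0.055;0.002 -0.041 0 0 0 0 0.055;0.002 -0.041 0 0 0 0 0.055;0.002 -0.041 0 0 0 0 0.055;0.002 -0.041 0 0 0 0 0.055;0.002 -0.041 0 0 0 0 0.055;0.002 -0.041 0 0 0 0 0.055;0.002 -0.041 0 0 0 0 0.055"

```text
time: 48.48
position: [0.518, 0.0812, 0.1452]
tcp_rot: [0.0, 1.0, -0.014, 0.0]
wrist_force: [0.3, 0.2, 0.7]
grip_width: 0.0547
finger_force: 0.0
```

Emit:
drive_tool --steps "0.002 -0.041 0 0 0 0 0.055;0.002 -0.041 0 0 0 0 0.055;0.002 -0.041 0 0 0 0 0.055;0.002 -0.041 0 0 0 0 0.055;0.002 -0.041 0 0 0 0 0.055;0.002 -0.041 0 0 0 0 0.055;0.002 -0.041 0 0 0 0 0.055;0.002 -0.038 0 0 0 0 0.055;0 0 0 0 0 -0.12 0.055;0 0 0 0 0 -0.12 0.055"

```text
time: 49.32
position: [0.5411, 0.408, 0.1446]
tcp_rot: [-0.001, 0.994, 0.112, -0.0]
wrist_force: [-0.5, -0.9, 0.2]
grip_width: 0.0551
finger_force: 0.0
```

Emit:
drive_tool --steps "0 0 0 0 0 -0.12 0.055;0 0 0 0 0 -0.12 0.055;0 0 0 0 0 -0.12 0.055;0 0 0 0 0 -0.12 0.055;0 0 0 0 0 -0.12 0.055;0 0 0 0 0 -0.12 0.055;0 0 0 0 0 -0.12 0.055;0 0 0 0 0 -0.12 0.055;0 0 0 0 0 -0.12 0.055;0 0 0 0 0 -0.12 0.055"

```text
time: 50.15
position: [0.5429, 0.4036, 0.1448]
tcp_rot: [0.0, 0.759, 0.651, 0.0]
wrist_force: [-0.1, -0.1, 0.3]
grip_width: 0.055
finger_force: 0.0
```

Emit:
drive_tool --steps "0 0 0 0 0 -0.12 0.055;0 0 0 0 0 -0.12 0.055;0 0 0 0 0 -0.12 0.055;0 0 0 0 0 -0.12 0.055;0 0 0 0 0 -0.12 0.055;0 0 0 0 0 -0.12 0.055;0 0 0 0 0 -0.12 0.055;0 0 0 0 0 -0.12 0.055;0 0 0 0 0 -0.12 0.055;0 0 0 0 0 -0.12 0.055"

```text
time: 50.98
position: [0.543, 0.4035, 0.1447]
tcp_rot: [0.0, 0.259, 0.966, -0.0]
wrist_force: [0.0, -0.2, -0.6]
grip_width: 0.055
finger_force: 0.0
```

Emit:
drive_tool --steps "0 0 0 0 0 -0.12 0.055;0 0 0 0 0 -0.12 0.055;0 0 0 0 0 -0.12 0.055;0 0 0 0 0 -0.09 0.055;0 0 0 0 0 0 0.055;0 0 0 0 0 0 0.055"

```text
time: 51.48
position: [0.5429, 0.4035, 0.1445]
tcp_rot: [-0.0, 0.041, 0.999, -0.0]
wrist_force: [-0.5, 0.4, -0.6]
grip_width: 0.055
finger_force: 0.0
```

Run:
```python
from h import *
go([.549,.404,.03],176)
im=bar('wrist','blue',.032); cv2.imwrite('pics/w6.png',im[:,:,::-1])
im,d,c=grab('top'); cv2.imwrite('pics/t3.png',cv2.resize(im[100:280,130:450,::-1],(800,450)))
```

```text
t51.5 pos [0.5429 0.4035 0.1445] head 175.33 j7 0.25 F [-0.5  0.4 -0.6] w 0.0550 g 0.0 tilt [-0.0003 -0.    ]
 shift tool [-0.006   0.001   0.1145]
 az -0.012
blue wrist c [0.5289 0.4071] size [0.03  0.147] head 176.5 n 6330 z [0.032 0.034 0.048]
```

View pics/t3.png

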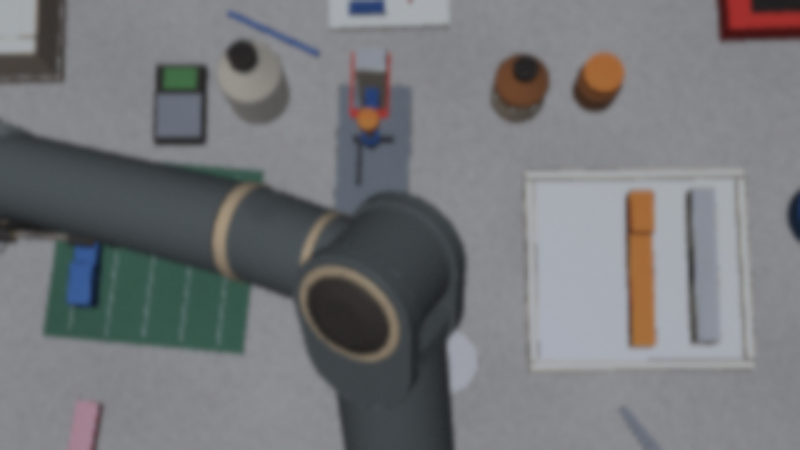

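View pics/w6.png

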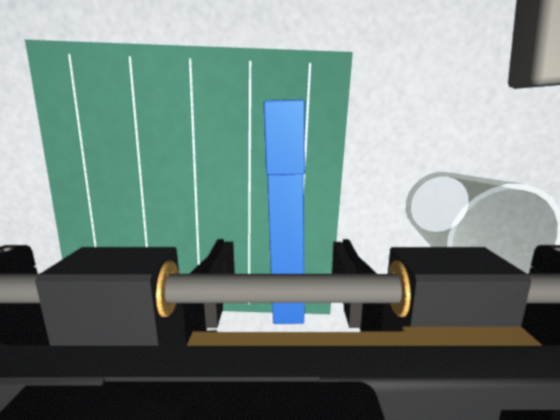

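The top view shows orange bar and block in the tray at (640,265) and (703,265). The wrist view shows the blue bar at (286,200) under the fingers, with the beaker close by on the right at (500,215). The hand should clear it by about 8 mm, so I bias slightly away from it.

Emit:
drive_tool --steps "-0.0095 0.0005 0 0 0 -0.017 0.055;0 0 0.035 0 0 0 0.055;0 0 0.03 0 0 0 0.055;0 0 0.025 0 0 0 0.055;0 0 0.016 0 0 0 0.055;0 0 0.008 0 0 0 0.055;0 0 0 0 0 0 0.055;0 0 0 0 0 0 0.055"

```text
time: 52.25
position: [0.5525, 0.4042, 0.0317]
tcp_rot: [0.0, 0.031, 1.0, 0.001]
wrist_force: [0.2, 0.3, 0.1]
grip_width: 0.0549
finger_force: 0.0
```

Emit:
drive_tool --steps "0 0 0 0 0 0 0.02;0 0 0 0 0 0 0.02;0 0 0 0 0 0 0.02;0 0 0 0 0 0 0.02;0 0 0 0 0 0 0.02;0 0 0 0 0 0 0.02;0 0 0 0 0 0 0.02;0 0 0 0 0 0 0.02"

```text
time: 52.92
position: [0.5526, 0.404, 0.0315]
tcp_rot: [0.0, 0.031, 1.0, 0.001]
wrist_force: [-0.3, -1.2, 3.8]
grip_width: 0.0298
finger_force: 30.0
```

Emit:
drive_tool --steps "0 0 -0.015 0 0 0 0.02;0 0 -0.035 0 0 0 0.02;0 0 -0.038 0 0 0 0.02;0 -0.025 0 0 0 0 0.02;0.001 -0.039 0 0 0 0 0.02;0.001 -0.039 0 0 0 0 0.02;0.001 -0.039 0 0 0 0 0.02;0.001 -0.039 0 0 0 0 0.02;0.001 -0.039 0 0 0 0 0.02;0 -0.039 0 0 0 0 0.02"

```text
time: 53.75
position: [0.5302, 0.143, 0.1189]
tcp_rot: [-0.0, 0.031, 1.0, -0.001]
wrist_force: [0.4, -1.2, -1.6]
grip_width: 0.0297
finger_force: 30.0
```

Emit:
drive_tool --steps "0 -0.039 0 0 0 0 0.02;0 -0.039 0 0 0 0 0.02;0 -0.039 0 0 0 0 0.02;0 0 0 0 0 0 0.02;0 0 0 0 0 0 0.02;0 0 0 0 0 0 0.02"

```text
time: 54.25
position: [0.5238, 0.0286, 0.1191]
tcp_rot: [0.0, 0.031, 1.0, 0.0]
wrist_force: [-1.0, 1.1, -1.1]
grip_width: 0.0299
finger_force: 30.0
```

Run:
```python
from h import *
go([*S2W(-.125,-.003),.0405],176.8)
im=bar('wrist','blue',.117)
```

```text
t54.2 pos [0.5238 0.0286 0.1191] head 176.44 j7 0.74 F [-1.   1.1 -1.1] w 0.0299 g 30.0 tilt [0.     0.0003]
 shift tool [-0.0002  0.0004  0.0786]
 az -0.006
blue wrist c [0.4754 0.0329] size [0.033 0.098] head 175.5 n 15255 z [0.12  0.135 0.136]
```

Emit:
drive_tool --steps "0 -0.001 0.03 0 0 -0.006 0.02;0 0 0.03 0 0 0 0.02;0 0 0.014 0 0 0 0.02;0 0 0.004 0 0 0 0.02;-0.012 0 0 0 0 0 0.02;-0.015 0 0 0 0 0 0.02;-0.01 0 0 0 0 0 0.02;0 0 0 0 0 0 0.02;0 0 0 0 0 0 0.02"

```text
time: 55.05
position: [0.5612, 0.0265, 0.0412]
tcp_rot: [0.0, 0.027, 1.0, 0.0]
wrist_force: [0.1, -0.1, -1.7]
grip_width: 0.0294
finger_force: 30.0
```

Emit:
drive_tool --steps "-0.002 0 0 0 0 0 0.02;-0.0015 0 0 0 0 0 0.02;0 0 0 0 0 0 0.02;0 0 0 0 0 0 0.02"

```text
time: 55.38
position: [0.5642, 0.0251, 0.0408]
tcp_rot: [-0.0, 0.028, 1.0, -0.0]
wrist_force: [-0.0, 0.2, -2.0]
grip_width: 0.0296
finger_force: 30.0
```

Emit:
drive_tool --steps "-0.0015 0 0.001 0 0 0 0.02;-0.001 0 0 0 0 0 0.02;0 0 0 0 0 0 0.02;0 0 0 0 0 0 0.02"

```text
time: 55.72
position: [0.5665, 0.0249, 0.0395]
tcp_rot: [-0.001, 0.028, 1.0, -0.0]
wrist_force: [-1.0, -0.4, -2.3]
grip_width: 0.03
finger_force: 30.0
```

Emit:
drive_tool --steps "-0.0015 0 0 0 0 0 0.02;-0.001 0 0 0 0 0 0.02;0 0 0 0 0 0 0.02;0 0 0 0 0 0 0.02"

```text
time: 56.05
position: [0.5666, 0.025, 0.0394]
tcp_rot: [-0.003, 0.028, 1.0, -0.001]
wrist_force: [-8.9, -0.6, 3.7]
grip_width: 0.0297
finger_force: 30.0
```

Emit:
drive_tool --steps "0.0012 0.0015 0 0 0 0 0.02;0 0.0015 0 0 0 0 0.02;0 0.0015 0 0 0 0 0.02;0 0.001 0 0 0 0 0.02;0 0 0 0 0 0 0.02;0 0 0 0 0 0 0.02"

```text
time: 56.55
position: [0.5667, 0.0273, 0.0395]
tcp_rot: [-0.002, 0.029, 1.0, -0.003]
wrist_force: [-6.9, -6.1, 4.7]
grip_width: 0.0297
finger_force: 30.0
```

Emit:
drive_tool --steps "0 0.0015 0 0 0 0 0.02;0 0.0015 0 0 0 0 0.02;0 0 0 0 0 0 0.02;0 0 0 0 0 0 0.02"

```text
time: 56.88
position: [0.5668, 0.0301, 0.0395]
tcp_rot: [-0.003, 0.029, 1.0, -0.004]
wrist_force: [-6.5, -6.7, 5.9]
grip_width: 0.0296
finger_force: 30.0
```

Emit:
drive_tool --steps "0.001 0.001 0 0 0 0 0.02;0 0.001 0 0 0 0 0.02;0 0 0 0 0 0 0.02;0 0 0 0 0 0 0.02"

```text
time: 57.22
position: [0.5668, 0.0313, 0.0395]
tcp_rot: [-0.002, 0.03, 1.0, -0.004]
wrist_force: [-5.2, -7.8, 4.7]
grip_width: 0.0297
finger_force: 30.0
```

Emit:
drive_tool --steps "0 0.0015 0 0 0 0 0.02;0 0 0 0 0 0 0.02;0 0 0 0 0 0 0.02"

```text
time: 57.47
position: [0.5668, 0.0314, 0.0395]
tcp_rot: [-0.002, 0.03, 1.0, -0.005]
wrist_force: [-5.2, -10.2, 7.6]
grip_width: 0.0296
finger_force: 30.0
```

Emit:
drive_tool --steps "0.0012 -0.0035 0 0 0 0 0.02;0 0 0 0 0 0 0.02;0 0 0 0 0 0 0.033;0 0 0 0 0 0 0.036;0 0 0 0 0 0 0.055;0 0 0 0 0 0 0.055;0 0 0 0 0 0 0.055;0 0 -0.01 0 0 0 0.055;0 0 -0.03 0 0 0 0.055;0 0 -0.04 0 0 0 0.055"

```text
time: 58.3
position: [0.5649, 0.0337, 0.119]
tcp_rot: [-0.003, 0.027, 1.0, 0.0]
wrist_force: [1.1, -0.4, 0.4]
grip_width: 0.0546
finger_force: 0.0
```

Emit:
drive_tool --steps "0 0 -0.04 0 0 0 0;0 0 -0.04 0 0 0 0;0 0 -0.035 0 0 0 0;0 0 0 0 0 0 0;0 0 0 0 0 0 0"

```text
time: 58.72
position: [0.5676, 0.0347, 0.2378]
tcp_rot: [0.003, 0.028, 1.0, 0.0]
wrist_force: [0.2, -1.2, -0.2]
grip_width: 0.0293
finger_force: 0.0
```

Run:
```python
from h import *
go([.648,.0253,.21],176.8)
c=cams.calibration('wrist'); im=bar('wrist','blue',.04); cv2.imwrite('pics/w7.png',im[:,:,::-1])
yawfit(im,c,'blue',.04,.53,.65)
```

```text
t58.7 pos [0.5676 0.0347 0.2378] head 176.85 j7 0.87 F [ 0.2 -1.2 -0.2] w 0.0293 g 0.0 tilt [0.0056 0.0004]
 shift tool [-0.0806 -0.005   0.0282]
 az 0.001
blue wrist c [0.5706 0.0324] size [0.032 0.202] head 175.0 n 4748 z [0.04  0.042 0.056]
L deg -3.96 y@.57 0.0169 y@.64 0.0120 94
R deg -4.07 y@.57 0.0466 y@.64 0.0416 101
```

Emit:
drive_tool --steps "-0.02 -0.001 0 0 0 0 0;-0.03 -0.002 0 0 0 0 0;-0.0306 -0.002 0 0 0 0 0;0 0 0 0 0 0 0;0 0 0.013 0 0 0 0;0 0 0.013 0 0 0 0;0 0 0.006 0 0 0 0;0 0 0.007 0 0 0 0;0 0 0.007 0 0 0 0;0 0 0.007 0 0 0 0"

```text
time: 59.6
position: [0.646, 0.0243, 0.1812]
tcp_rot: [-0.0, 0.027, 1.0, -0.0]
wrist_force: [-2.8, -0.3, 2.1]
grip_width: 0.0006
finger_force: 1.1
```

Emit:
drive_tool --steps "0 0 0.006 0 0 0 0;0 0 0.006 0 0 0 0;0 0 0.005 0 0 0 0;0 0 0.002 0 0 0 0;0 0 0 0 0 0 0;0 0 0 0 0 0 0"

```text
time: 60.1
position: [0.6465, 0.0243, 0.1633]
tcp_rot: [-0.0, 0.028, 1.0, -0.0]
wrist_force: [-3.0, -0.4, 5.6]
grip_width: -0.0
finger_force: 2.9
```

Emit:
drive_tool --steps "0 0 0.0007 0 0 0 0;0 0 0 0 0 0 0;0 0 0 0 0 0 0;0 0 0 0 0 0 0;0 0 0 0 0 0 0;0 0 0 0 0 0 0;0 0 0 0 0 0 0;0 0 0 0 0 0 0;0 0 0 0 0 0 0;0 0 0 0 0 0 0"

```text
time: 60.93
position: [0.6466, 0.0242, 0.1628]
tcp_rot: [-0.0, 0.028, 1.0, -0.0]
wrist_force: [-2.9, -0.4, 5.1]
grip_width: 0.0004
finger_force: 3.0
```

Emit:
drive_tool --steps "0 0 0 0 0 0 0;0 0 0 0 0 0 0;0 0 0 0 0 0 0;0 0 0 0 0 0 0;0 0 0 0 0 0 0;0 0 -0.005 0 0 0 0;0 0 -0.01 0 0 0 0;0 0 -0.02 0 0 0 0;0 0 -0.025 0 0 0 0;0 0 -0.018 0 0 0 0.055"

```text
time: 61.77
position: [0.6476, 0.0241, 0.2423]
tcp_rot: [0.001, 0.028, 1.0, 0.0]
wrist_force: [0.8, -0.7, 0.4]
grip_width: 0.0028
finger_force: 0.0
```

Run:
```python
from h import *
go([.569,.0312,.0395],176.3)
```

```text
t61.8 pos [0.6476 0.0241 0.2423] head 176.80 j7 0.91 F [ 0.8 -0.7  0.4] w 0.0028 g 0.0 tilt [0.0027 0.0004]
 shift tool [0.0794 0.0026 0.2026]
 az 0.009
```

Emit:
drive_tool --steps "0.026 0.0009 0 0 0 0 0.055;0.026 0.0009 0 0 0 0 0.055;0.0265 0.0008 0 0 0 0.006 0.055;0 0 0.035 0 0 0 0.055;0 0 0.035 0 0 0 0.055;0 0 0.035 0 0 0 0.055;0 0 0.035 0 0 0 0.055;0 0 0.03 0 0 0 0.055;0 0 0.02 0 0 0 0.055;0 0 0.012 0 0 0 0.055"

```text
time: 62.6
position: [0.5678, 0.0303, 0.0357]
tcp_rot: [-0.001, 0.031, 1.0, -0.0]
wrist_force: [0.4, -0.5, 0.3]
grip_width: 0.0541
finger_force: 0.0
```

Emit:
drive_tool --steps "0 0 0 0 0 0 0.055;0 0 0 0 0 0 0.02;0 0 0 0 0 0 0.02;0 0 0 0 0 0 0.02;0 0 0 0 0 0 0.02;0 0 0 0 0 0 0.02;0 0 0 0 0 0 0.02;0 0 0 0 0 0 0.02;0 0 0 0 0 0 0.02;0 0 0 0 0 0 0.02"

```text
time: 63.43
position: [0.5692, 0.0312, 0.0391]
tcp_rot: [0.001, 0.031, 1.0, -0.0]
wrist_force: [-1.4, -0.6, 6.7]
grip_width: 0.0296
finger_force: 29.9
```

Emit:
drive_tool --steps "0 0 -0.008 0 0 0 0.02;0 -0.002 -0.008 0 0 0 0.02;0.02 0 0 0 0 0 0.02;0.028 0 0 0 0 0 0.02;0.028 0 -0.01 0 0 0 0.02;0 0 -0.03 0 0 0 0.02;0 0 -0.03 0 0 0 0.02;0 0 0 0 0 0.1208 0.02;0 0 0 0 0 0.1208 0.02;0 0 0 0 0 0.1208 0.02"

```text
time: 64.27
position: [0.4925, 0.0335, 0.125]
tcp_rot: [0.001, 0.213, 0.977, -0.0]
wrist_force: [-0.5, -0.7, -2.5]
grip_width: 0.0294
finger_force: 29.9
```

Emit:
drive_tool --steps "0 0 0 0 0 0.1208 0.02;0 0 0 0 0 0.1208 0.02;0 0 0 0 0 0.1208 0.02;0 0 0 0 0 0.1208 0.02;0 0 0 0 0 0.1208 0.02;0 0 0 0 0 0.1208 0.02;0 0 0 0 0 0.1208 0.02;0 0 0 0 0 0.1208 0.02;0 0 0 0 0 0.1208 0.02;0 0 0 0 0 0.1208 0.02"

```text
time: 65.1
position: [0.4922, 0.0338, 0.1244]
tcp_rot: [0.0, 0.73, 0.683, -0.0]
wrist_force: [-0.1, -1.0, -2.6]
grip_width: 0.03
finger_force: 29.9
```

Emit:
drive_tool --steps "0 0 0 0 0 0.1208 0.02;0 0 0 0 0 0.1208 0.02;0 0 0 0 0 0.1208 0.02;0 0 0 0 0 0.1208 0.02;0 0 0 0 0 0.1208 0.02;0 0 0 0 0 0.1208 0.02;0 0 0 0 0 0.1208 0.02;0 0 0 0 0 0.1208 0.02;0 0 0 0 0 0.1208 0.02;0 0 0 0 0 0.1208 0.02"

```text
time: 65.93
position: [0.4921, 0.034, 0.1244]
tcp_rot: [-0.0, 0.989, 0.148, -0.0]
wrist_force: [-0.0, 0.1, -1.7]
grip_width: 0.0296
finger_force: 29.9
```

Emit:
drive_tool --steps "0 0 0 0 0 0.1208 0.02;0 0 0 0 0 0.1208 0.02;0 0 0 0 0 0.1208 0.02;0 0 0 0 0 0 0.02;0 0 0 0 0 0 0.02"

```text
time: 66.35
position: [0.4923, 0.034, 0.1243]
tcp_rot: [0.0, 1.0, -0.028, 0.0]
wrist_force: [0.4, -0.1, -2.0]
grip_width: 0.0294
finger_force: 29.9
```

Run:
```python
from h import *
go([*S2W(-.132,-.001),.0395],-3.2)
bar('wrist','blue',.125)
```

```text
t66.3 pos [0.4923 0.034  0.1243] head -3.27 j7 -1.97 F [ 0.4 -0.1 -2. ] w 0.0294 g 29.9 tilt [ 0.0001 -0.    ]
 shift tool [0.025  0.0012 0.0848]
 az -0.001
blue wrist c [0.5422 0.0303] size [0.034 0.101] head -4.4 n 15937 z [0.126 0.141 0.142]
```

Emit:
drive_tool --steps "0.012 0.001 0.01 0 0 0 0.02;0.013 0.001 0.025 0 0 0 0.02;0 0 0.03 0 0 0 0.02;0 0 0.015 0 0 0 0.02;0 0 0.004 0 0 0 0.02;0 0 0.001 0 0 0 0.02;0 0 0 0 0 0 0.02;0 0 0 0 0 0 0.02"

```text
time: 67.07
position: [0.5176, 0.0304, 0.0393]
tcp_rot: [-0.0, 1.0, -0.03, 0.0]
wrist_force: [0.2, -0.8, -1.8]
grip_width: 0.03
finger_force: 30.0
```

Emit:
drive_tool --steps "0 0 0.0005 0 0 0 0.02;0 0 0 0 0 0 0.042;0 0 0 0 0 0 0.042;0 0 0 0 0 0 0.042;0 0 0 0 0 0 0.042;-0.02 0 0 0 0 0 0.042;-0.02 0 0 0 0 0 0.042;0 0 0 0 0 0 0.042;0 0 0 0 0 0 0.02;0 0 0 0 0 0 0.02"

```text
time: 67.9
position: [0.4785, 0.0328, 0.0389]
tcp_rot: [-0.0, 1.0, -0.03, 0.001]
wrist_force: [1.0, 0.6, 0.3]
grip_width: 0.0351
finger_force: 0.0
```

Emit:
drive_tool --steps "0 0 0 0 0 0 0.02;0 0 0 0 0 0 0.02;0 0 0 0 0 0 0.02;0 0 0 0 0 0 0.02;0.01 0 0 0 0 0 0.02;0.012 0 0 0 0 0 0.02;0.012 0 0 0 0 0 0.02;0.008 0 0 0 0 0 0.02;0 0 0 0 0 0 0.02;0 0 0 0 0 0 0.02"

```text
time: 68.73
position: [0.5206, 0.0301, 0.0388]
tcp_rot: [-0.0, 1.0, -0.03, 0.001]
wrist_force: [2.9, 0.6, 2.7]
grip_width: 0.0298
finger_force: 30.0
```

Emit:
drive_tool --steps "0.003 0 0 0 0 0 0.02;0.002 0 0 0 0 0 0.02;0 0 0 0 0 0 0.02;0 0 0 0 0 0 0.02"

```text
time: 69.07
position: [0.5216, 0.0301, 0.0387]
tcp_rot: [0.001, 1.0, -0.03, -0.003]
wrist_force: [-6.9, 0.2, 11.4]
grip_width: 0.0297
finger_force: 30.0
```

Emit:
drive_tool --steps "0.0015 0 0 0 0 0 0.02;0.0015 0 0 0 0 0 0.02;0 0 0 0 0 0 0.02;0 0 0 0 0 0 0.02"

```text
time: 69.4
position: [0.5247, 0.0299, 0.0387]
tcp_rot: [0.001, 1.0, -0.03, -0.002]
wrist_force: [-6.7, 0.9, 11.6]
grip_width: 0.0298
finger_force: 30.0
```

Emit:
drive_tool --steps "0 0 -0.0012 0 0 0 0.02;0.001 0 0 0 0 0 0.02;0 0 0 0 0 0 0.02;0 0 0 0 0 0 0.02"

```text
time: 69.73
position: [0.5281, 0.0294, 0.0393]
tcp_rot: [0.0, 1.0, -0.031, -0.0]
wrist_force: [1.0, -0.2, -0.7]
grip_width: 0.0296
finger_force: 30.0
```

Emit:
drive_tool --steps "0.0015 0 0 0 0 0 0.02;0 0 0 0 0 0 0.02;0 0 0 0 0 0 0.02"

```text
time: 69.98
position: [0.5293, 0.0293, 0.0394]
tcp_rot: [0.0, 1.0, -0.031, -0.001]
wrist_force: [-0.8, -1.9, -1.6]
grip_width: 0.0302
finger_force: 30.0
```

Emit:
drive_tool --steps "0.0015 0 0 0 0 -0.01 0.02;0 0 0 0 0 0 0.02;0 0 0 0 0 0 0.02"

```text
time: 70.23
position: [0.5294, 0.0287, 0.0391]
tcp_rot: [0.001, 1.0, -0.026, -0.002]
wrist_force: [-5.9, -0.7, -1.4]
grip_width: 0.0295
finger_force: 30.0
```

Emit:
drive_tool --steps "0.0015 0 0 0 0 0 0.02;0 0 0 0 0 0 0.02;0 0 0 0 0 0 0.02"

```text
time: 70.48
position: [0.5294, 0.0287, 0.0389]
tcp_rot: [0.001, 1.0, -0.026, -0.004]
wrist_force: [-8.7, -0.8, 1.7]
grip_width: 0.0295
finger_force: 30.0
```

Emit:
drive_tool --steps "-0.0015 -0.0015 -0.0003 0 0 0 0.02;0 -0.0015 0 0 0 0 0.02;0 -0.001 0 0 0 0 0.02;0 0 0 0 0 0 0.02;0 0 0 0 0 0 0.02"

```text
time: 70.9
position: [0.5297, 0.0326, 0.0394]
tcp_rot: [0.001, 1.0, -0.026, -0.002]
wrist_force: [-6.0, -1.9, -0.3]
grip_width: 0.0297
finger_force: 30.0
```

Emit:
drive_tool --steps "0 -0.0015 0 0 0 0 0.02;0 -0.001 0 0 0 0 0.02;0 0 0 0 0 0 0.02;0 0 0 0 0 0 0.02"

```text
time: 71.23
position: [0.5296, 0.0332, 0.0393]
tcp_rot: [0.002, 1.0, -0.027, -0.002]
wrist_force: [-4.6, -6.0, -0.6]
grip_width: 0.0297
finger_force: 30.1
```

Emit:
drive_tool --steps "0 -0.0015 0 0 0 0 0.02;0 0 0 0 0 0 0.02;0 0 0 0 0 0 0.02"

```text
time: 71.48
position: [0.5296, 0.0336, 0.0393]
tcp_rot: [0.002, 1.0, -0.028, -0.003]
wrist_force: [-5.7, -7.2, 0.3]
grip_width: 0.0298
finger_force: 30.1
```

Emit:
drive_tool --steps "-0.0012 0.0022 0.0005 0 0 0 0.02;0 0 0 0 0 0 0.02;0 0 0 0 0 0 0.033;0 0 0 0 0 0 0.036;0 0 0 0 0 0 0.05;0 0 0 0 0 0 0.05;0 0 0 0 0 0 0.05;0 0 -0.01 0 0 0 0.05;-0.01 0 -0.03 0 0 0 0.05;-0.01 0 -0.04 0 0 0 0.05"

```text
time: 72.32
position: [0.5087, 0.0364, 0.1187]
tcp_rot: [-0.0, 1.0, -0.025, -0.003]
wrist_force: [1.6, -0.6, 1.1]
grip_width: 0.0498
finger_force: 0.0
```

Emit:
drive_tool --steps "0 0 -0.04 0 0 0 0;0 0 -0.04 0 0 0 0;0 0 -0.035 0 0 0 0;0 0 0 0 0 0 0;0 0 0 0 0 0 0"

```text
time: 72.73
position: [0.5119, 0.0368, 0.2377]
tcp_rot: [-0.0, 1.0, -0.025, 0.003]
wrist_force: [-0.0, -1.0, -0.7]
grip_width: 0.0245
finger_force: 0.0
```

Run:
```python
from h import *
go([.648,.0253,.215],-3.2)
bar('wrist','blue',.04)
im,d,c=grab('scene'); cv2.imwrite('pics/s3.png',cv2.resize(im[180:300,190:390,::-1],(800,480),interpolation=cv2.INTER_CUBIC))
```

```text
t72.7 pos [0.5119 0.0368 0.2377] head -2.89 j7 -1.89 F [-0.  -1.  -0.7] w 0.0245 g 0.0 tilt [0.0068 0.    ]
 shift tool [0.1364 0.0046 0.0236]
 az 0.005
blue wrist c [0.5721 0.0316] size [0.032 0.204] head -4.9 n 4906 z [0.04  0.041 0.056]
```

View pics/s3.png

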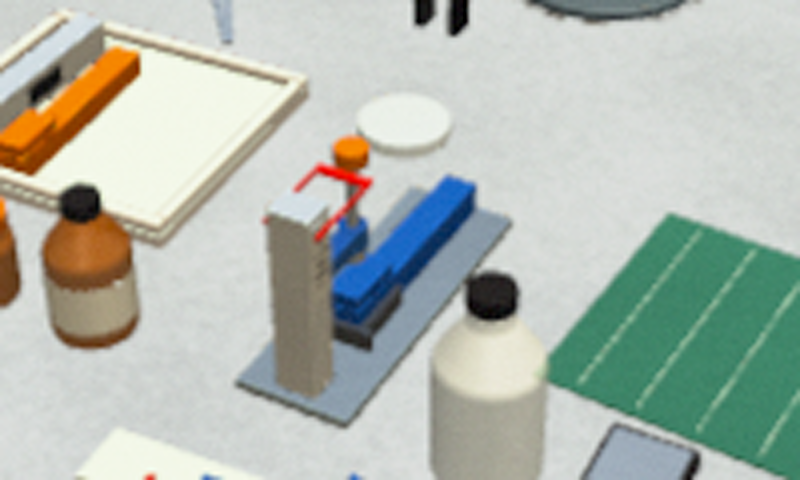

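Blue is home with its thick end under the foot (360,290). I press.

Emit:
drive_tool --steps "0.034 0.001 0 0 0 0.005 0;0.034 0.0012 0 0 0 0 0;0.034 0.0012 0 0 0 0 0;0.0344 0.0012 0 0 0 0 0;0 0 0.012 0 0 0 0;0 0 0.012 0 0 0 0;0 0 0.008 0 0 0 0;0 0 0.007 0 0 0 0;0 0 0.007 0 0 0 0;0 0 0.006 0 0 0 0"

```text
time: 73.67
position: [0.645, 0.0244, 0.182]
tcp_rot: [0.0, 1.0, -0.028, -0.001]
wrist_force: [-2.3, 0.5, 1.9]
grip_width: 0.0003
finger_force: 1.1
```

Emit:
drive_tool --steps "0 0 0.003 0 0 0 0;0 0 0.002 0 0 0 0;0 0 0 0 0 0 0;0 0 0 0 0 0 0"

```text
time: 74.0
position: [0.6455, 0.0244, 0.1784]
tcp_rot: [0.0, 1.0, -0.028, -0.001]
wrist_force: [-3.8, -0.7, 5.5]
grip_width: 0.0005
finger_force: 2.9
```

Emit:
drive_tool --steps "0 0 0.001 0 0 0 0;0 0 0 0 0 0 0;0 0 0 0 0 0 0;0 0 0 0 0 0 0;0 0 0 0 0 0 0;0 0 0 0 0 0 0;0 0 0 0 0 0 0;0 0 0 0 0 0 0;0 0 0 0 0 0 0;0 0 0 0 0 0 0"

```text
time: 74.83
position: [0.6457, 0.0244, 0.1777]
tcp_rot: [0.0, 1.0, -0.028, -0.0]
wrist_force: [-3.8, -0.2, 6.6]
grip_width: 0.0006
finger_force: 3.0
```

Emit:
drive_tool --steps "0 0 0 0 0 0 0;0 0 0 0 0 0 0;0 0 0 0 0 0 0;0 0 0 0 0 0 0;0 0 0 0 0 0 0;0 0 -0.005 0 0 0 0;0 0 -0.01 0 0 0 0;0 0 -0.02 0 0 0 0;0 0 -0.02 0 0 0 0;0 0 -0.01 0 0 0 0.055"

```text
time: 75.67
position: [0.6479, 0.0244, 0.2448]
tcp_rot: [-0.0, 1.0, -0.028, 0.003]
wrist_force: [0.5, 0.7, 0.6]
grip_width: 0.0024
finger_force: 0.0
```

Run:
```python
from h import *
go([.528,.033,.0393],-3.4)
```

```text
t75.7 pos [0.6479 0.0244 0.2448] head -3.20 j7 -1.88 F [0.5 0.7 0.6] w 0.0024 g 0.0 tilt [0.0054 0.0003]
 shift tool [-0.1213 -0.0018  0.2049]
 az 0.003
```

Same retrieval as before: grip behind, drag back, regrip at the middle, lift.

Emit:
drive_tool --steps "-0.031 -0.0006 0 0 0 0 0.055;-0.031 -0.0006 0 0 0 0 0.055;-0.031 -0.0006 0 0 0 0 0.055;-0.028 0 0 0 0 0 0.055;0 0 0.035 0 0 0 0.055;0 0 0.035 0 0 0 0.055;0 0 0.035 0 0 0 0.055;0 0 0.035 0 0 0 0.055;0 0 0.03 0 0 0 0.055;0 0 0.02 0 0 0 0.055"

```text
time: 76.5
position: [0.5244, 0.0324, 0.049]
tcp_rot: [0.0, 1.0, -0.028, -0.001]
wrist_force: [-0.2, -0.4, -0.5]
grip_width: 0.054
finger_force: 0.0
```

Emit:
drive_tool --steps "0 0 0.0145 0 0 0 0.055;0 0 0 0 0 0 0.055;0 0 0 0 0 0 0.02;0 0 0 0 0 0 0.02;0 0 0 0 0 0 0.02;0 0 0 0 0 0 0.02;0 0 0 0 0 0 0.02;0 0 0 0 0 0 0.02;0 0 0 0 0 0 0.02;0 0 0 0 0 0 0.02"

```text
time: 77.33
position: [0.5264, 0.0329, 0.0381]
tcp_rot: [-0.0, 1.0, -0.028, 0.001]
wrist_force: [-0.8, -0.9, 6.5]
grip_width: 0.0298
finger_force: 30.0
```

Emit:
drive_tool --steps "0 0.002 -0.001 0 0 0 0.02;-0.015 0 0 0 0 0 0.02;-0.02 0 0 0 0 0 0.02;-0.015 0 0 0 0 0 0.02;0 0 0.0008 0 0 0 0.02;0 0 0 0 0 0 0.045;0 0 0 0 0 0 0.045;0 0 0 0 0 0 0.045;0.02 0 0 0 0 0 0.045;0.025 0 0 0 0 0 0.045"

```text
time: 78.17
position: [0.5194, 0.0308, 0.0369]
tcp_rot: [0.0, 1.0, -0.027, -0.001]
wrist_force: [1.3, -0.6, -0.2]
grip_width: 0.0443
finger_force: 0.0
```

Emit:
drive_tool --steps "0 0 0 0 0 0 0.045;0 0 0 0 0 0 0.02;0 0 0 0 0 0 0.02;0 0 0 0 0 0 0.02;0 0 0 0 0 0 0.02;0 0 0 0 0 0 0.02;0 0 0 0 0 0 0.02;0 0 -0.02 0 0 0 0.02;-0.02 0 -0.025 0 0 0 0.02;0 0 -0.02 0 0 0 0.02"

```text
time: 79.0
position: [0.4968, 0.0323, 0.1024]
tcp_rot: [0.001, 1.0, -0.027, -0.003]
wrist_force: [-1.2, 0.0, -2.1]
grip_width: 0.0296
finger_force: 30.0
```

Run:
```python
from h import *
go([.487,-.245,.105],-1.5)
im=bar('wrist','blue',.1)
```

```text
t79.0 pos [0.4968 0.0323 0.1024] head -3.13 j7 -1.99 F [-1.2  0.  -2.1] w 0.0296 g 30.0 tilt [-0.0052 -0.0009]
 shift tool [ 0.0053  0.2775 -0.0023]
 az -0.028
blue wrist c [0.545  0.0298] size [0.035 0.095] head -3.3 n 15271 z [0.106 0.121 0.122]
```

Emit:
drive_tool --steps "0 0.025 -0.005 0 0 -0.028 0.02;0 0.036 0 0 0 0 0.02;0 0.036 0 0 0 0 0.02;0 0.036 0 0 0 0 0.02;0 0.036 0 0 0 0 0.02;0 0.036 0 0 0 0 0.02;0 0.036 0 0 0 0 0.02;0 0.036 0 0 0 0 0.02;0 0 0 0 0 0 0.02;0 0 0 0 0 0 0.02"

```text
time: 79.88
position: [0.4913, -0.2476, 0.1067]
tcp_rot: [0.0, 1.0, -0.017, -0.0]
wrist_force: [-0.5, 0.7, -2.3]
grip_width: 0.03
finger_force: 30.0
```

Run:
```python
from h import *
go([.489,-.245,.0395],-1.5)
bar('wrist','blue',.1)
```

```text
t79.9 pos [ 0.4913 -0.2476  0.1067] head -1.92 j7 -1.40 F [-0.5  0.7 -2.3] w 0.0300 g 30.0 tilt [-0.0006 -0.0006]
 shift tool [-0.0023 -0.0025  0.0672]
 az -0.007
blue wrist c [ 0.5393 -0.2489] size [0.035 0.094] head -1.9 n 14979 z [0.11  0.125 0.126]
```

Emit:
drive_tool --steps "-0.002 -0.0025 0.015 0 0 0 0.02;0 0 0.025 0 0 0 0.02;0 0 0.018 0 0 0 0.02;0 0 0.006 0 0 0 0.02;0 0 0.002 0 0 0 0.02;0 0 0 0 0 0 0.02;0 0 0 0 0 0 0.02"

```text
time: 80.52
position: [0.4913, -0.2417, 0.0422]
tcp_rot: [0.0, 1.0, -0.013, 0.001]
wrist_force: [-0.1, -0.0, -1.1]
grip_width: 0.0296
finger_force: 30.0
```

Emit:
drive_tool --steps "0 0 0.002 0 0 0 0.02;0 0 0.001 0 0 0 0.02;0 0 0 0 0 0 0.02"

```text
time: 80.77
position: [0.4909, -0.2423, 0.0389]
tcp_rot: [0.0, 1.0, -0.014, 0.001]
wrist_force: [0.7, 0.3, 0.4]
grip_width: 0.0296
finger_force: 30.0
```

Emit:
drive_tool --steps "0 0 0 0 0 0 0.05;0 0 0 0 0 0 0.05;0 0 0 0 0 0 0.05;0 0 0 0 0 0 0.05;0 0 -0.02 0 0 0 0.05;0 0 -0.04 0 0 0 0.05;0 0 -0.04 0 0 0 0.05;0 0 -0.04 0 0 0 0.05;-0.02 -0.04 -0.02 0 0 0 0.05;-0.02 -0.04 0 0 0 0 0.05"

```text
time: 81.6
position: [0.46, -0.1718, 0.2]
tcp_rot: [0.002, 1.0, -0.016, 0.005]
wrist_force: [1.0, 0.4, -0.7]
grip_width: 0.05
finger_force: 0.0
```

Emit:
drive_tool --steps "-0.01 -0.04 0 0 0 0 0.05;0 -0.04 0 0 0 0 0.05;0 -0.04 0 0 0 0 0.05;0 -0.04 0 0 0 0 0.05;0 -0.04 0 0 0 0 0.05;0 -0.04 0 0 0 0 0.05;0 0 0 0 0 0 0.05;0 0 0 0 0 0 0.05"

```text
time: 82.27
position: [0.4531, 0.0727, 0.1955]
tcp_rot: [-0.0, 1.0, -0.011, 0.0]
wrist_force: [-0.1, -1.2, -0.3]
grip_width: 0.0502
finger_force: 0.0
```

Run:
```python
from h import *
go()
im,d,c=grab('top'); W=world(d,c)
cv2.imwrite('pics/t4.png',cv2.resize(im[100:280,130:450,::-1],(800,450)))
hsv=cv2.cvtColor(im,cv2.COLOR_RGB2HSV); H,S=hsv[...,0],hsv[...,1]; ins=(W[...,1]<-.19)&(W[...,1]>-.45)&(W[...,0]>.37)&(W[...,0]<.6)
for n,m in(('o',(H<22)&(S>140)),('b',(H>100)&(H<130)&(S>120)),('set',(W[...,2]>.043)&(W[...,1]<-.37))):
    P=W[m&ins]; r=cv2.minAreaRect(P[:,:2].astype(np.float32))
    k=np.argsort(P[:,0]); q=len(k)//5
    print(n,np.round(r[0],3),np.round(r[1],3),'z by x',[round(float(np.median(P[a,2])),3) for a in np.array_split(k,6)])
```

```text
t82.3 pos [0.4531 0.0727 0.1955] head -1.26 j7 -1.99 F [-0.1 -1.2 -0.3] w 0.0502 g 0.0 tilt [0.0005 0.0004]
o [ 0.502 -0.34 ] [0.191 0.027] z by x [0.038, 0.037, 0.038, 0.037, 0.048, 0.051]
b [ 0.481 -0.242] [0.028 0.193] z by x [0.041, 0.041, 0.042, 0.042, 0.052, 0.056]
set [ 0.483 -0.399] [0.032 0.199] z by x [0.049, 0.05, 0.049, 0.049, 0.05, 0.049]
```

View pics/t4.png

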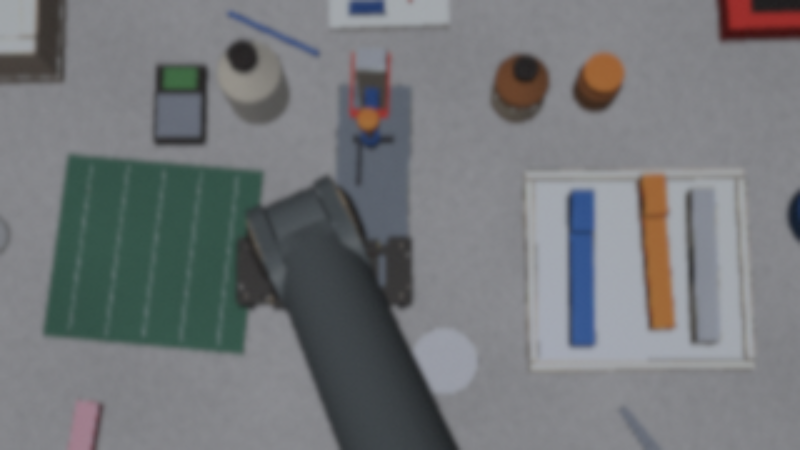

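The setting block, orange and blue bars lie flat in the tray. Orange was knocked aside by about 3 cm, but its heights of 38 and 51 mm fit a bar lying flat on the floor. The foot is up and the gripper touches nothing, so I hand in.

```bash
python3 -c "
from bench import job
print(job.close_job())"
```

```text
the job is handed in; nothing more can be done
None
```

I handed the job in after about 82 s: I proved the gauge on the setting block, then gauged orange and blue at both ends. All three now lie flat in the tray, steps up, with the foot up; there was no green bar. The hand-in returned no verdict. Blue sat about 0.8° off square for its thin-end reading, and orange got knocked about 3 cm aside in the tray but still lies flat.

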